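# Restock the tin dispenser on the lazy Susan

### The arm

A 6-joint arm with a two-finger parallel gripper is mounted at the origin on the work surface. World frame = base frame: x ahead of the robot, y to its left, z up, the work surface at z = 0. Lengths are in m, angles in rad, forces in N, time in s.
With the tool pointing down it reaches from about 0.35 to 0.975 m from the base axis. Payload 4.9 kg.
Tool frame: the origin (TCP) lies midway between the tips of the shut fingers; the grasp point (between the pads) lies 19 mm behind it; z points along the fingers, y is the line along which they close (so a half turn about z gives the same grasp; the last joint's range is limited). The gripper opens to 85 mm and grips with 20 to 120 N. Pads are 22 mm wide; open, the fingers measure 114 mm over their backs; the gripper's body (76 mm by 85 mm) begins 54 mm behind the grasp point. The pads swing forward as they close: fully open they stand 13 mm farther back than shut.
Start: joints at [-0.119, 0.053, 1.613, -0, 1.476, -0.119], TCP at [0.625, 0, 0.198] pointing down, gripper open.
Joint ranges: [-3.01, 3.01], [-1.01, 2.22], [0.06, 2.58], [-1.02, 4.17], [0.09, 2.62], [-3.14, 3.14]. Speed limits (rad/s): [2.57, 2.57, 3.14, 3.14, 3.14, 3.14].

### API

Orientations are given as a unit quaternion [w, x, y, z].
In Python, from plant import state, grab_frame, job_done, cut_out, place_of gives the robot as it stands.
- The arm moves only by the tool jog_arm, never from a script. Its argument "motion" is text: rows parted by semicolons, each of 7 numbers parted by spaces: the opening in per cent of the stroke, from 0 (shut) to 100 (fully open), then the shift along the tool's x, y, z as a fraction of full scale, then the turn, a rotation vector about the tool's x, y, z as a fraction of full scale. A call has exactly 5 rows; each row is the pose to reach, as a shift and turn from the pose commanded when the call began, along the tool's axes at that moment; what a row does not reach only later rows make up. Full scale, the value 1, is 50 cm for a shift and 1.5 rad for a turn. A row lasts 1/8 s, in which the tool goes at most 62.5 mm and 10.7 degrees, less where a joint would pass 70% of its speed; a pose out of reach is approached as far as the arm can. A call with a number of a shift or a turn outside -1 to 1 is refused whole. A call with a gripper value outside its range is refused whole. The fingers move at their own pace and stop on an object; the grip force is fixed at half the most. Time passes only in rows, so rows that repeat a pose let the fingers close, or fill a call up. It gives the time, the measured TCP pose, the force, the opening and the grip force at its end, in the units of the state.
- state(): the state, without advancing time (a new reading comes with each control period).
- grab_frame(name): name is "scene" or "side" or "wrist"; returns a dict with "color" (400x640x3 uint8, red, green, blue), "range_z" (400x640 float32, m along the optical axis (not along the pixel's ray), 0 where there is no reading), "intrinsics" (3x3 intrinsics, pixels), "k1" (the pictures are not rectified: a ray, as slopes to the right and down, at radius r is drawn at 1 + k1 r^2 times it, then the intrinsics apply), "world_from_camera" (4x4, takes a point from camera to world coordinates). Camera axes: x right, y up, looking along -z (the intrinsics and any distortion apply to the point x, -y, -z); pixel columns grow to the right and rows downward; lengths in m; the calibration is good to about 2 mm. A picture is of the moment at which its call begins.
- job_done(): hands the job in; it is judged then, once.
Trained networks look in the newest picture that a camera, given by its name, has taken for a name from the list of things; names that differ only in an ending like _2 or _b are one class to them, and where a whole thing is asked for, a point or a joint stands for the part that bears it (a point fixed in the world has none). Each returns a list of dicts, best first, with "p" (0 to 1); they miss things now and then, are a little off and sometimes report something else, mostly with a low value. They report only what shows in the picture. A call takes as long as a camera call. They do not tell look-alikes from the thing itself.
- cut_out(camera, thing): "pixels" (400x640 bool, what is visible of it).
- place_of(camera, thing): "at" ([x, y, z] in m, in world coordinates, good to about 4 mm: a listed point, or the origin of a listed thing).
The state is a dict: "time": time; "joint_pos": joint angles; "joint_vel": joint speeds; "joint_efforts": joint torques, N m; "tool_pos": TCP position; "tool_rot": TCP orientation; "contact_force": force on the tool from outside, world axes, zero at the start; "ft_torque": the same for the moment, N m; "gripper_width": opening from 0.0 (shut) to 1.0 (fully open); "grasp_force": force on a finger pad.
Only numpy, scipy, OpenCV 4.12 (cv2) and the standard library are available. Lean on these libraries where they do the work, as an engineer would, in place of code of your own. Each camera call takes 0.05 s, during which the arm holds its last target. There are 200 camera calls.

### The job

Stock the sloping dispenser on the lazy Susan with all the tins from the red tray so that, together with the tin left over in it, they will come out in order of thickness: the thickest lies first against the stop at the low end, then the next thickest, and the thinnest last (take the left-over tin out for a while if it is in the way). All tins must lie on their sides across the chute, at rest and rolled down; finish with the turntable turned so that the white line in front of the outlet is lined up with the fixed pointer, and leave the jar, mug, mill, bottle and glass where they are.

Things in the scene. Friction and masses are not known exactly. Their poses are not given: they have to be found in the camera images.
- tin56: closed steel tin with a paper band, a cylinder 56 mm in diameter and 52 mm long, 40 to 180 g, lying on its side so that it can roll; origin at its centre, its x axis along the cylinder. May be absent. At the start it lies in one of the bays of the tray, axis along the bay.
- tin50: closed steel tin with a paper band, a cylinder 50 mm in diameter and 52 mm long, 40 to 180 g, lying on its side so that it can roll; origin at its centre, its x axis along the cylinder. May be absent. At the start it lies in one of the bays of the tray, axis along the bay.
- tin44: closed steel tin with a paper band, a cylinder 44 mm in diameter and 52 mm long, 40 to 180 g, lying on its side so that it can roll; origin at its centre, its x axis along the cylinder. Always present; at the start it is left over in the chute against the stop.
- tin38: closed steel tin with a paper band, a cylinder 38 mm in diameter and 52 mm long, 40 to 180 g, lying on its side so that it can roll; origin at its centre, its x axis along the cylinder. May be absent. At the start it lies in one of the bays of the tray, axis along the bay.
- tin32: closed steel tin with a paper band, a cylinder 32 mm in diameter and 52 mm long, 40 to 180 g, lying on its side so that it can roll; origin at its centre, its x axis along the cylinder. May be absent. At the start it lies in one of the bays of the tray, axis along the bay.
- tray: fixed red plastic tray, 160 (x) x 312 (y) mm, rim 18 mm high; origin under its centre; inner floor 6 mm above the origin. Four ribs 7 mm high and 5 mm thick along its x divide it into five bays 60 mm apart, centred at tray y = -120, -60, 0, 60, 120 mm. At least one bay is free at the start. Inner length of a bay along x: 150 mm
- turntable (a joint): free turntable (lazy Susan): a wooden disc 340 mm in diameter, top 32 mm above the table, carrying the tin dispenser; radians, grows anticlockwise seen from above, 0 at the start wherever it stands; stays where it is left, needs about 1 N at a peg
- hub (a point): on the turntable's axis, at the disc's top face; turns with it; its x axis points to the dispenser's outlet (low) end
- rim_line (a point): on the disc's top face 168 mm from the axis, on the white line at the rim in front of the outlet; turns with the disc
- mark (a point): top inner edge of the fixed wooden pointer block (30 mm wide, 30 mm high, white line on top) just outside the disc's rim, 179 mm from the axis; its x axis points away from the turntable's axis. It stands on the side away from the robot
- chute_stop (a point): low (outlet) end of the dispenser: an open-topped straight aluminium chute across the disc, in the vertical plane through the turntable's axis, sloping 12.6 degrees (0.22 rad). The point lies on the chute's floor, mid width, at the inner face of the stop (the stop is 40 mm wide and 34 mm high). Its x axis is level and points outward over the outlet; the chute rises to the other side. Inside width 58 mm, side walls 9 mm above the floor and 5 mm thick
- chute_top (a point): high (loading) end of the chute: on its floor, mid width, at the inner face of the end wall (40 mm wide, 30 mm high), 275 mm up the slope from the stop
- peg_a (a point): centre of the top of an upright wooden peg on the disc, 18 mm in diameter and 42 mm tall, 153 mm from the axis, 90 degrees anticlockwise (from above) of the outlet; it may be pushed or gripped to turn the disc
- peg_b (a point): the same peg on the other side, 90 degrees clockwise of the outlet
- mustard: bystander: loose glass jar, 62 mm across, 85 mm tall; origin under its centre
- mug: bystander: loose white mug, 80 mm across, 85 mm tall
- mill: bystander: loose wooden pepper mill, 48 mm across, 92 mm tall
- oil: bystander: loose green glass bottle, 60 mm across, 190 mm tall
- glass: bystander: loose clear tumbler, 58 mm across, 90 mm tall
There are look-alikes about, which are no part of the job. Leave any yellow look-alike of the tin44 alone. What is shaped like the tin50 but pink is not meant.

How it is judged:
At the end, for the whole second after the job is handed in: Each tin present lies still in the chute, centre within 10 mm of its mid plane, axis within 13 degrees of level; of any two the thicker is nearer the stop, and the first is at the stop; the rim line is within 18 mm sideways of the pointer and the turntable is still; all released (x of tin56 in the frame of chute_stop between -0.262 and 0.01 m and y of tin56 in the frame of chute_stop between -0.01 and 0.01 m and z of tin56 in the frame of chute_stop between 0.012 and 0.095 m and angle between each of tin56, tin50, tin44, tin38, tin32's own x axis and vertical above 1.35 rad and linear speed of each of tin56, tin50, tin44, tin38, tin32 below 0.02 m/s and x of tin50 in the frame of chute_stop between -0.262 and 0.01 m and y of tin50 in the frame of chute_stop between -0.01 and 0.01 m and z of tin50 in the frame of chute_stop between 0.012 and 0.095 m and x of tin44 in the frame of chute_stop between -0.262 and 0.01 m and y of tin44 in the frame of chute_stop between -0.01 and 0.01 m and z of tin44 in the frame of chute_stop between 0.012 and 0.095 m and x of tin38 in the frame of chute_stop between -0.262 and 0.01 m and y of tin38 in the frame of chute_stop between -0.01 and 0.01 m and z of tin38 in the frame of chute_stop between 0.012 and 0.095 m and x of tin32 in the frame of chute_stop between -0.262 and 0.01 m and y of tin32 in the frame of chute_stop between -0.01 and 0.01 m and z of tin32 in the frame of chute_stop between 0.012 and 0.095 m and ((x of tin56 in the frame of chute_stop above -0 m and x of tin50 in the frame of chute_stop below -0 m) or (x of tin56 in the frame of chute_stop above -0.03 m and x of tin50 in the frame of chute_stop below -0.03 m) or (x of tin56 in the frame of chute_stop above -0.06 m and x of tin50 in the frame of chute_stop below -0.06 m) or (x of tin56 in the frame of chute_stop above -0.09 m and x of tin50 in the frame of chute_stop below -0.09 m) or (x of tin56 in the frame of chute_stop above -0.12 m and x of tin50 in the frame of chute_stop below -0.12 m) or (x of tin56 in the frame of chute_stop above -0.15 m and x of tin50 in the frame of chute_stop below -0.15 m) or (x of tin56 in the frame of chute_stop above -0.18 m and x of tin50 in the frame of chute_stop below -0.18 m) or (x of tin56 in the frame of chute_stop above -0.21 m and x of tin50 in the frame of chute_stop below -0.21 m)) and ((x of tin56 in the frame of chute_stop above -0 m and x of tin44 in the frame of chute_stop below -0 m) or (x of tin56 in the frame of chute_stop above -0.03 m and x of tin44 in the frame of chute_stop below -0.03 m) or (x of tin56 in the frame of chute_stop above -0.06 m and x of tin44 in the frame of chute_stop below -0.06 m) or (x of tin56 in the frame of chute_stop above -0.09 m and x of tin44 in the frame of chute_stop below -0.09 m) or (x of tin56 in the frame of chute_stop above -0.12 m and x of tin44 in the frame of chute_stop below -0.12 m) or (x of tin56 in the frame of chute_stop above -0.15 m and x of tin44 in the frame of chute_stop below -0.15 m) or (x of tin56 in the frame of chute_stop above -0.18 m and x of tin44 in the frame of chute_stop below -0.18 m) or (x of tin56 in the frame of chute_stop above -0.21 m and x of tin44 in the frame of chute_stop below -0.21 m)) and ((x of tin56 in the frame of chute_stop above -0 m and x of tin38 in the frame of chute_stop below -0 m) or (x of tin56 in the frame of chute_stop above -0.03 m and x of tin38 in the frame of chute_stop below -0.03 m) or (x of tin56 in the frame of chute_stop above -0.06 m and x of tin38 in the frame of chute_stop below -0.06 m) or (x of tin56 in the frame of chute_stop above -0.09 m and x of tin38 in the frame of chute_stop below -0.09 m) or (x of tin56 in the frame of chute_stop above -0.12 m and x of tin38 in the frame of chute_stop below -0.12 m) or (x of tin56 in the frame of chute_stop above -0.15 m and x of tin38 in the frame of chute_stop below -0.15 m) or (x of tin56 in the frame of chute_stop above -0.18 m and x of tin38 in the frame of chute_stop below -0.18 m) or (x of tin56 in the frame of chute_stop above -0.21 m and x of tin38 in the frame of chute_stop below -0.21 m)) and ((x of tin56 in the frame of chute_stop above -0 m and x of tin32 in the frame of chute_stop below -0 m) or (x of tin56 in the frame of chute_stop above -0.03 m and x of tin32 in the frame of chute_stop below -0.03 m) or (x of tin56 in the frame of chute_stop above -0.06 m and x of tin32 in the frame of chute_stop below -0.06 m) or (x of tin56 in the frame of chute_stop above -0.09 m and x of tin32 in the frame of chute_stop below -0.09 m) or (x of tin56 in the frame of chute_stop above -0.12 m and x of tin32 in the frame of chute_stop below -0.12 m) or (x of tin56 in the frame of chute_stop above -0.15 m and x of tin32 in the frame of chute_stop below -0.15 m) or (x of tin56 in the frame of chute_stop above -0.18 m and x of tin32 in the frame of chute_stop below -0.18 m) or (x of tin56 in the frame of chute_stop above -0.21 m and x of tin32 in the frame of chute_stop below -0.21 m)) and ((x of tin50 in the frame of chute_stop above -0 m and x of tin44 in the frame of chute_stop below -0 m) or (x of tin50 in the frame of chute_stop above -0.03 m and x of tin44 in the frame of chute_stop below -0.03 m) or (x of tin50 in the frame of chute_stop above -0.06 m and x of tin44 in the frame of chute_stop below -0.06 m) or (x of tin50 in the frame of chute_stop above -0.09 m and x of tin44 in the frame of chute_stop below -0.09 m) or (x of tin50 in the frame of chute_stop above -0.12 m and x of tin44 in the frame of chute_stop below -0.12 m) or (x of tin50 in the frame of chute_stop above -0.15 m and x of tin44 in the frame of chute_stop below -0.15 m) or (x of tin50 in the frame of chute_stop above -0.18 m and x of tin44 in the frame of chute_stop below -0.18 m) or (x of tin50 in the frame of chute_stop above -0.21 m and x of tin44 in the frame of chute_stop below -0.21 m)) and ((x of tin50 in the frame of chute_stop above -0 m and x of tin38 in the frame of chute_stop below -0 m) or (x of tin50 in the frame of chute_stop above -0.03 m and x of tin38 in the frame of chute_stop below -0.03 m) or (x of tin50 in the frame of chute_stop above -0.06 m and x of tin38 in the frame of chute_stop below -0.06 m) or (x of tin50 in the frame of chute_stop above -0.09 m and x of tin38 in the frame of chute_stop below -0.09 m) or (x of tin50 in the frame of chute_stop above -0.12 m and x of tin38 in the frame of chute_stop below -0.12 m) or (x of tin50 in the frame of chute_stop above -0.15 m and x of tin38 in the frame of chute_stop below -0.15 m) or (x of tin50 in the frame of chute_stop above -0.18 m and x of tin38 in the frame of chute_stop below -0.18 m) or (x of tin50 in the frame of chute_stop above -0.21 m and x of tin38 in the frame of chute_stop below -0.21 m)) and ((x of tin50 in the frame of chute_stop above -0 m and x of tin32 in the frame of chute_stop below -0 m) or (x of tin50 in the frame of chute_stop above -0.03 m and x of tin32 in the frame of chute_stop below -0.03 m) or (x of tin50 in the frame of chute_stop above -0.06 m and x of tin32 in the frame of chute_stop below -0.06 m) or (x of tin50 in the frame of chute_stop above -0.09 m and x of tin32 in the frame of chute_stop below -0.09 m) or (x of tin50 in the frame of chute_stop above -0.12 m and x of tin32 in the frame of chute_stop below -0.12 m) or (x of tin50 in the frame of chute_stop above -0.15 m and x of tin32 in the frame of chute_stop below -0.15 m) or (x of tin50 in the frame of chute_stop above -0.18 m and x of tin32 in the frame of chute_stop below -0.18 m) or (x of tin50 in the frame of chute_stop above -0.21 m and x of tin32 in the frame of chute_stop below -0.21 m)) and ((x of tin44 in the frame of chute_stop above -0 m and x of tin38 in the frame of chute_stop below -0 m) or (x of tin44 in the frame of chute_stop above -0.03 m and x of tin38 in the frame of chute_stop below -0.03 m) or (x of tin44 in the frame of chute_stop above -0.06 m and x of tin38 in the frame of chute_stop below -0.06 m) or (x of tin44 in the frame of chute_stop above -0.09 m and x of tin38 in the frame of chute_stop below -0.09 m) or (x of tin44 in the frame of chute_stop above -0.12 m and x of tin38 in the frame of chute_stop below -0.12 m) or (x of tin44 in the frame of chute_stop above -0.15 m and x of tin38 in the frame of chute_stop below -0.15 m) or (x of tin44 in the frame of chute_stop above -0.18 m and x of tin38 in the frame of chute_stop below -0.18 m) or (x of tin44 in the frame of chute_stop above -0.21 m and x of tin38 in the frame of chute_stop below -0.21 m)) and ((x of tin44 in the frame of chute_stop above -0 m and x of tin32 in the frame of chute_stop below -0 m) or (x of tin44 in the frame of chute_stop above -0.03 m and x of tin32 in the frame of chute_stop below -0.03 m) or (x of tin44 in the frame of chute_stop above -0.06 m and x of tin32 in the frame of chute_stop below -0.06 m) or (x of tin44 in the frame of chute_stop above -0.09 m and x of tin32 in the frame of chute_stop below -0.09 m) or (x of tin44 in the frame of chute_stop above -0.12 m and x of tin32 in the frame of chute_stop below -0.12 m) or (x of tin44 in the frame of chute_stop above -0.15 m and x of tin32 in the frame of chute_stop below -0.15 m) or (x of tin44 in the frame of chute_stop above -0.18 m and x of tin32 in the frame of chute_stop below -0.18 m) or (x of tin44 in the frame of chute_stop above -0.21 m and x of tin32 in the frame of chute_stop below -0.21 m)) and ((x of tin38 in the frame of chute_stop above -0 m and x of tin32 in the frame of chute_stop below -0 m) or (x of tin38 in the frame of chute_stop above -0.03 m and x of tin32 in the frame of chute_stop below -0.03 m) or (x of tin38 in the frame of chute_stop above -0.06 m and x of tin32 in the frame of chute_stop below -0.06 m) or (x of tin38 in the frame of chute_stop above -0.09 m and x of tin32 in the frame of chute_stop below -0.09 m) or (x of tin38 in the frame of chute_stop above -0.12 m and x of tin32 in the frame of chute_stop below -0.12 m) or (x of tin38 in the frame of chute_stop above -0.15 m and x of tin32 in the frame of chute_stop below -0.15 m) or (x of tin38 in the frame of chute_stop above -0.18 m and x of tin32 in the frame of chute_stop below -0.18 m) or (x of tin38 in the frame of chute_stop above -0.21 m and x of tin32 in the frame of chute_stop below -0.21 m)) and x of any of tin56, tin50, tin44, tin38, tin32 in the frame of chute_stop above -0.035 m and y of rim_line in the frame of mark between -0.018 and 0.018 m and x of rim_line in the frame of mark above -0.06 m and velocity of joint turntable between -0.05 and 0.05 rad/s); the robot touches nothing.
It fails at once if a bystander is moved more than 40 mm (distance of any of mustard, mug, mill, oil, glass from where it was at the start of the episode above 0.04 m).
Of tin56, tin50, tin38, tin32 only 3 to 4 are there at a start; the rules pass over those that are not, and their reading is None.
At some moment in a run one of tin56, tin50, tin44, tin38, tin32 may be knocked a few centimetres aside while the robot is not near it.
It also fails if it takes over 210 s, if anything falls off the work surface, if the arm or the gripper's body presses on something with over 40 N, if the wrist force passes 120 N, or if a joint passes its speed limit or range.

## Working session

There is one attempt and no reset: what is moved stays moved. The work goes in short steps, Python scripts to look and compute and a tool call to move; the robot and the scene stay as the last step left them, time stands still between calls to the robot, and variables do not carry over. Pictures are saved under pics/ and viewed, at most 14 in all, crops included, and the job is handed in when it is done.

Besides the shell and the picture viewer there is one more tool, called after "Emit:" in YAML: its name, and indented under it one key for each argument. jog_arm: Moves the arm, as the interface text tells. Shift numbers are shares of 50 cm and turn numbers shares of 1.5 rad, none past 1 either way. Its arguments: {"type":"object","properties":{"motion":{"type":"string"}},"required":["motion"]}

```bash
mkdir -p pics; ls; cat > h.py <<'E'
import numpy as np, cv2
from plant import state, grab_frame, job_done, cut_out, place_of
def save(f,n,crop=None,s=1):
    im=f["color"][:,:,::-1]
    if crop: im=im[crop[1]:crop[3],crop[0]:crop[2]]
    cv2.imwrite("pics/"+n,cv2.resize(im,None,fx=s,fy=s,interpolation=cv2.INTER_CUBIC))
def cloud(f):
    K=f["intrinsics"];k1=f["k1"];h,w=f["range_z"].shape
    u,v=np.meshgrid(np.arange(w),np.arange(h))
    d=np.array([k1,0,0,0,0.]);
    p=cv2.undistortPoints(np.stack([u,v],-1).reshape(-1,1,2).astype(np.float64),K,d).reshape(h,w,2)
    z=f["range_z"]
    P=np.stack([p[...,0]*z,-p[...,1]*z,-z,np.ones_like(z)],-1)
    W=P@f["world_from_camera"].T
    W[z==0]=np.nan
    return W[...,:3]
E
cat > a.py <<'E'
from h import *
for c in ["scene","side"]:
    f=grab_frame(c); save(f,c+"0.png",s=1.25)
    print(c,f["world_from_camera"][:3,3],f["k1"])
    for t in ["tin56","tin50","tin44","tin38","tin32","tray","hub","rim_line","mark","chute_stop","chute_top","peg_a","peg_b","mustard","mug","mill","oil","glass"]:
        print(t,[(np.round(r["at"],3).tolist(),round(r["p"],2)) for r in place_of(c,t)])
print(state())
E
python3 a.py
```

```text
pics
scene [1.517003  0.0467242 0.9187586] -0.018837807990478503
tin56 [([0.463, -0.298, 0.033], 0.98), ([0.271, 0.222, 0.022], 0.84), ([0.486, -0.183, 0.04], 0.78), ([0.521, 0.264, 0.071], 0.77), ([0.5, 0.31, 0.031], 0.7), ([0.458, -0.363, 0.024], 0.64), ([0.284, -0.288, 0.022], 0.58)]
tin50 [([0.463, -0.298, 0.033], 0.98), ([0.271, 0.222, 0.022], 0.84), ([0.486, -0.183, 0.04], 0.78), ([0.521, 0.264, 0.071], 0.77), ([0.5, 0.31, 0.031], 0.7), ([0.458, -0.363, 0.024], 0.64), ([0.284, -0.288, 0.022], 0.58)]
tin44 [([0.463, -0.298, 0.033], 0.98), ([0.271, 0.222, 0.022], 0.84), ([0.486, -0.183, 0.04], 0.78), ([0.521, 0.264, 0.071], 0.77), ([0.5, 0.31, 0.031], 0.7), ([0.458, -0.363, 0.024], 0.64), ([0.284, -0.288, 0.022], 0.58)]
tin38 [([0.463, -0.298, 0.033], 0.98), ([0.271, 0.222, 0.022], 0.84), ([0.486, -0.183, 0.04], 0.78), ([0.521, 0.264, 0.071], 0.77), ([0.5, 0.31, 0.031], 0.7), ([0.458, -0.363, 0.024], 0.64), ([0.284, -0.288, 0.022], 0.58)]
tin32 [([0.463, -0.298, 0.033], 0.98), ([0.271, 0.222, 0.022], 0.84), ([0.486, -0.183, 0.04], 0.78), ([0.521, 0.264, 0.071], 0.77), ([0.5, 0.31
[... 2827 characters left out ...]
  5.26847804e-02,  1.61289013e+00, -2.37950654e-05,
        1.47596574e+00, -1.19001263e-01]), 'joint_vel': array([ 6.46414322e-05, -5.24142251e-05,  9.09258550e-04,  5.18193994e-04,
       -3.43790502e-04,  7.76708355e-04]), 'joint_efforts': array([ 5.17244353e-04, -3.93665814e+01, -3.70451796e+01, -9.27322117e-05,
        5.35409672e-04, -8.02534146e-06]), 'tool_pos': array([ 6.24995909e-01, -1.99985373e-05,  1.97918921e-01]), 'tool_rot': array([2.77598757e-05, 7.07113140e-01, 7.07100421e-01, 6.76240284e-06]), 'contact_force': array([-0.16395725, -0.36433167, -0.34973768]), 'ft_torque': array([-0.00872267, -0.04914512, -0.00276346]), 'grasp_force': 0.0, 'gripper_width': 1.0015517268214782}
```

View pics/scene0.png

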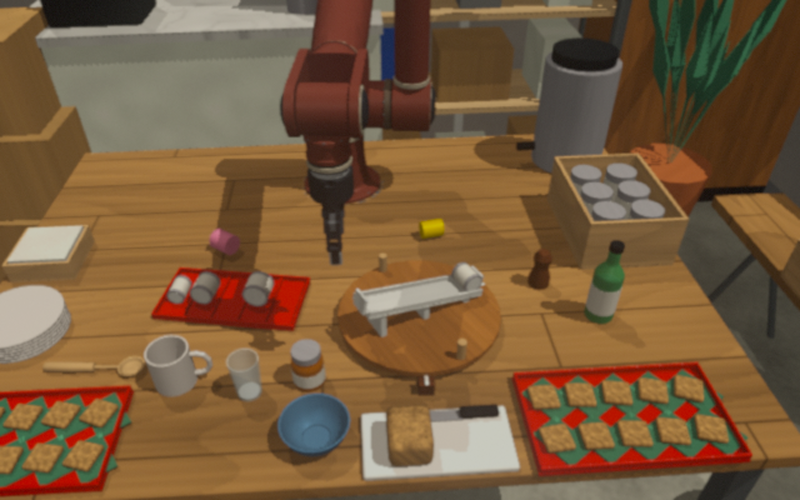

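View pics/side0.png

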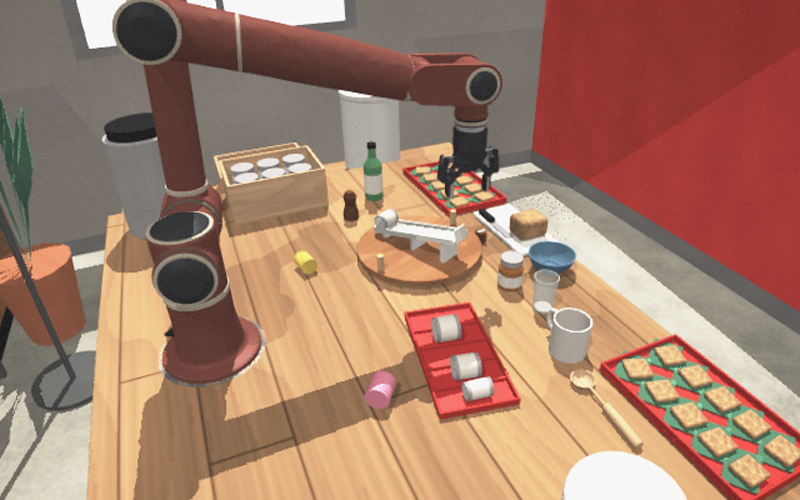

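The scene camera shows three white-banded tins in the red tray at about (180,290), (205,287) and (257,287). The left-over tin is in the chute at the outlet, (467,275). The look-alikes are the pink one at (224,242) and the yellow one at (432,229); both lie outside the tray, so I leave them alone. Next I measure the tin diameters and confirm them in a crop.

```bash
cat > b.py <<'E'
from h import *
fs={}
for c in ["scene","side"]:
    f=grab_frame(c); fs[c]=f; W=cloud(f)
    for r in cut_out(c,"tin56"):
        p=W[cv2.erode(r["pixels"].astype(np.uint8),np.ones((2,2)))>0]; p=p[~np.isnan(p[:,0])]
        if len(p)<20: continue
        q=p[p[:,2]>np.percentile(p[:,2],97)-0.006]
        print(c,round(r["p"],2),len(p),"ztop",np.round(np.percentile(p[:,2],[50,90,97,99]),4),"x",np.round(np.percentile(p[:,0],[3,97]),3),"y",np.round(np.percentile(p[:,1],[3,97]),3),"ridge",q.mean(0).round(4), "dir",np.round(np.linalg.svd(q[:,:2]-q[:,:2].mean(0))[2][0],2))
a=fs["side"]["color"][230:345,260:430];a=cv2.resize(a,(680,460),interpolation=cv2.INTER_CUBIC)
cv2.imwrite("pics/tins.png",a[:,:,::-1])
E
python3 b.py
```

```text
scene 0.89 313 ztop [0.0375 0.0498 0.0513 0.0527] x [0.283 0.322] y [-0.313 -0.256] ridge [ 0.2971 -0.2846  0.0488] dir [0.65 0.76]
scene 0.76 188 ztop [0.033  0.0411 0.0431 0.0436] x [0.273 0.298] y [0.195 0.244] ridge [0.2817 0.2194 0.0402] dir [ 0.26 -0.97]
scene 0.73 464 ztop [0.0488 0.0616 0.0634 0.0642] x [0.466 0.513] y [-0.208 -0.158] ridge [ 0.4858 -0.1839  0.0607] dir [ 0.97 -0.23]
scene 0.73 365 ztop [0.0436 0.0557 0.0573 0.0591] x [0.453 0.497] y [-0.325 -0.278] ridge [ 0.4738 -0.3012  0.0549] dir [ 0.95 -0.31]
scene 0.68 9307 ztop [0.0327 0.0831 0.1014 0.1159] x [0.436 0.734] y [0.012 0.301] ridge [0.6281 0.0581 0.1074] dir [ 0.97 -0.23]
scene 0.58 243 ztop [0.0346 0.0444 0.0461 0.0464] x [0.443 0.491] y [-0.374 -0.344] ridge [ 0.4665 -0.3593  0.0434] dir [ 0.99 -0.14]
scene 0.54 313 ztop [0.0821 0.0913 0.093  0.0941] x [0.506 0.553] y [0.239 0.287] ridge [0.5272 0.2613 0.0901] dir [0.93 0.37]
side 0.92 519 ztop [0.0413 0.0494 0.0507 0.0515] x [0.259 0.314] y [-0.319 -0.269] ridge [ 0.2872 -0.2889  0.0482] dir [-0.62 -0.79]
side 0.91 428 ztop [0.048  0.0562 0.0574 0.0581] x [0.436 0.488] y [-0.329 -0.294] ridge [ 0.465  -0.3068  0.0549] dir [-0.99  0.15]
side 0.88 371 ztop [0.0487 0.0603 0.0618 0.0626] x [0.451 0.499] y [-0.213 -0.176] ridge [ 0.4755 -0.1926  0.0593] dir [-0.97  0.24]
side 0.72 195 ztop [0.0789 0.0905 0.0918 0.093 ] x [0.491 0.547] y [0.235 0.269] ridge [0.5192 0.2574 0.0894] dir [-0.92 -0.39]
side 0.72 322 ztop [0.0362 0.0437 0.0447 0.0458] x [0.431 0.479] y [-0.381 -0.356] ridge [ 0.4561 -0.3656  0.0424] dir [-0.99  0.11]
side 0.58 186 ztop [0.0313 0.0421 0.0436 0.0447] x [0.25 0.29] y [0.188 0.231] ridge [0.267  0.2116 0.0413] dir [ 0.22 -0.98]
side 0.31 455 ztop [0.0827 0.1489 0.1798 0.1874] x [0.555 0.6  ] y [0.507 0.535] ridge [0.5794 0.53   0.1831] dir [ 1.   -0.08]
```

View pics/tins.png

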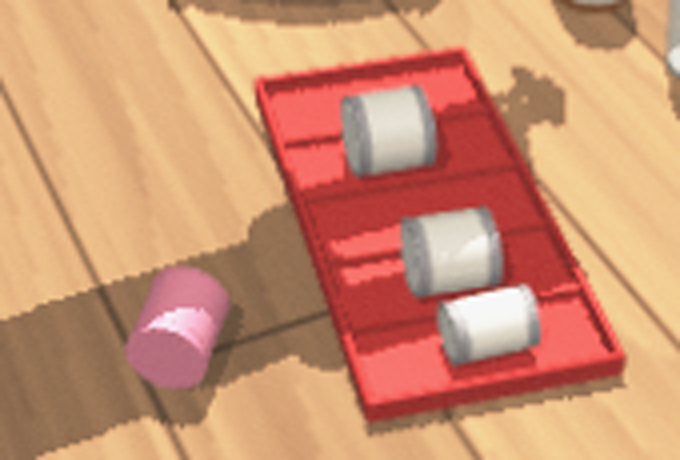

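The crop shows the tray tins from top to bottom at (390,130), (452,250) and (488,325). Their tops are at 62, 57 and 45 mm over a 6 mm floor, so they are tin56, tin50 and tin38. tin32 is absent, and the pink one at (180,325) is the look-alike. First I turn the table by peg_a, starting with a move above it.

Emit:
jog_arm:
  motion: "100 0.045 -0.094 0 0 0 0;100 0.09 -0.188 0 0 0 0;100 0.136 -0.282 0.02 0 0 0;100 0.182 -0.376 0.08 0 0 0;100 0.182 -0.376 0.12 0 0 0"

```text
time: 2.72
tool_pos: [0.4335, 0.0922, 0.1356]
tool_rot: [-0.001, 0.706, 0.708, -0.001]
contact_force: [0.2, 0.7, -0.0]
gripper_width: 1.0
grasp_force: 0.0
```

```bash
cat > c.py <<'E'
from h import *
f=grab_frame("wrist"); save(f,"w1.png",s=1)
print(f["world_from_camera"].round(3).tolist())
for t in ["peg_a","hub","chute_top"]: print(t,[(np.round(r["at"],3).tolist(),round(r["p"],2)) for r in place_of("wrist",t)])
# tray yaw, pointer
for c in ["scene","side"]:
    f=grab_frame(c);W=cloud(f);r=cut_out(c,"tray")[0]
    p=W[r["pixels"]];p=p[(~np.isnan(p[:,0]))&(p[:,2]<.03)]
    print(cv2.minAreaRect(p[:,:2].astype(np.float32)))
    print("mark",[(np.round(r["at"],3).tolist(),round(r["p"],2)) for r in place_of(c,"mark")],[(np.round(r["at"],3).tolist(),round(r["p"],2)) for r in place_of(c,"hub")])
s=state();print(s["time"],s["tool_pos"],s["contact_force"])
E
python3 c.py
```

```text
[[1.0, -0.002, 0.001, 0.434], [0.002, 0.966, 0.26, 0.157], [-0.001, -0.26, 0.966, 0.312], [0.0, 0.0, 0.0, 1.0]]
peg_a [([0.436, 0.09, 0.075], 0.8)]
hub []
chute_top [([0.632, 0.038, 0.107], 0.55)]
((0.4689963459968567, -0.24973154067993164), (0.33014923334121704, 0.18934358656406403), 78.84765625)
mark [([0.471, 0.441, -0.0], 0.69), ([0.755, 0.151, 0.03], 0.57)] [([0.572, 0.159, 0.034], 0.79), ([0.722, -0.069, 0.003], 0.48), ([0.755, 0.149, 0.027], 0.17)]
((0.4760746955871582, -0.24378980696201324), (0.3156406283378601, 0.1596468985080719), 79.10578155517578)
mark [([0.749, 0.152, 0.031], 0.55)] [([0.572, 0.159, 0.031], 0.66)]
3.325 [0.43747445 0.09086301 0.1383968 ] [-0.57234319  0.4429042  -0.01207274]
```

View pics/w1.png

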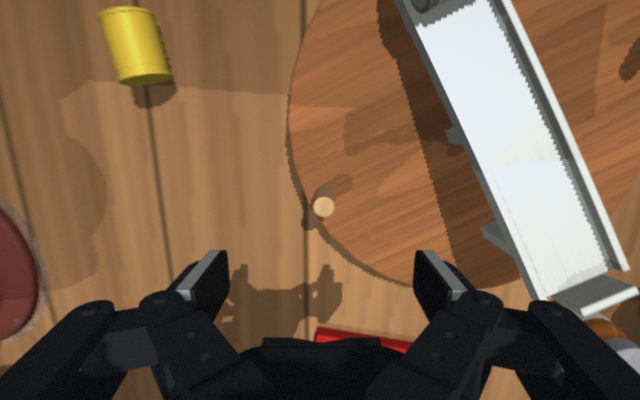

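The wrist camera shows peg_a at (323,205), between the open fingers in the columns and 16 mm wide. I go down and grip it.

Emit:
jog_arm:
  motion: "100 0 0 0.09 0 0 0;100 0 0 0.176 0 0 0;100 0 0 0.176 0 0 0;0 0 0 0.176 0 0 0;0 0 0 0.176 0 0 0"

```text
time: 3.95
tool_pos: [0.439, 0.0911, 0.0524]
tool_rot: [0.001, 0.707, 0.707, 0.002]
contact_force: [-0.1, 0.0, -0.1]
gripper_width: 0.61
grasp_force: 0.0
```

Emit:
jog_arm:
  motion: "0 0 0 0 0 0 0;0 0 0 0 0 0 0;0 0 0 0 0 0 0;0 0 0 0 0 0 0;0 0 0 0 0 0 0"

```text
time: 4.58
tool_pos: [0.4369, 0.091, 0.0498]
tool_rot: [-0.0, 0.707, 0.707, -0.0]
contact_force: [0.9, 0.7, 0.0]
gripper_width: -0.001
grasp_force: 0.0
```

```bash
cat > arc.py <<'E'
from h import *
from scipy.spatial.transform import Rotation as R
import sys
tot=float(sys.argv[1]); n=int(sys.argv[2]); hub=np.array([0.572,0.160])
s=state(); p=s["tool_pos"]; q=s["tool_rot"]; T=R.from_quat(np.r_[q[1:],q[0]])
print(s["time"],p.round(4),q.round(3),s["gripper_width"],s["grasp_force"],s["contact_force"].round(1),"r",np.hypot(*(p[:2]-hub)),"j",s["joint_pos"].round(2))
for c in range(n):
    print("call")
    for i in range(1,6):
        a=-tot/n*i/5; Rz=R.from_euler("z",a); d=np.r_[p[:2]-hub,0]
        sh=T.inv().apply(Rz.apply(d)-d)/0.5
        print(sh.round(4), round(-a/1.5,4))
    a=-tot/n;Rz=R.from_euler("z",a); p=np.r_[hub,p[2]]+Rz.apply(d); T=Rz*T
E
python3 arc.py 2.08 3
```

```text
4.575 [0.4369 0.091  0.0498] [-0.     0.707  0.707 -0.   ] -0.0005499394380612489 0.0 [0.9 0.7 0. ] r 0.15169583827348343 j [ 0.04 -0.25  2.15 -0.    1.24  0.04]
call
[ 0.0387 -0.0165  0.    ] 0.0924
[ 0.0792 -0.0275  0.    ] 0.1849
[ 0.121  -0.0327  0.    ] 0.2773
[ 0.163  -0.0322  0.    ] 0.3698
[ 0.2045 -0.0258  0.    ] 0.4622
call
[ 0.0387 -0.0165  0.    ] 0.0924
[ 0.0792 -0.0275  0.    ] 0.1849
[ 0.121  -0.0327  0.    ] 0.2773
[ 0.163  -0.0322  0.    ] 0.3698
[ 0.2045 -0.0258  0.    ] 0.4622
call
[ 0.0387 -0.0165  0.    ] 0.0924
[ 0.0792 -0.0275  0.    ] 0.1849
[ 0.121  -0.0327  0.    ] 0.2773
[ 0.163  -0.0322  0.    ] 0.3698
[ 0.2045 -0.0258  0.    ] 0.4622
```

The fingers shut fully, so they missed the peg. I look again.

```bash
cat > d.py <<'E'
from h import *
f=grab_frame("wrist"); save(f,"w2.png",s=1)
for c in ["wrist","side","scene"]:
    if c!="wrist": grab_frame(c)
    for t in ["peg_a","rim_line","hub"]: print(c,t,[(np.round(r["at"],3).tolist(),round(r["p"],2)) for r in place_of(c,t)])
E
python3 d.py
```

```text
wrist peg_a [([0.435, 0.09, 0.075], 0.96)]
wrist rim_line []
wrist hub []
side peg_a [([0.436, 0.09, 0.074], 0.88), ([0.71, 0.224, 0.077], 0.86)]
side rim_line [([0.5, 0.306, 0.03], 0.88), ([0.711, 0.223, 0.077], 0.28)]
side hub [([0.576, 0.162, 0.035], 0.72)]
scene peg_a [([0.709, 0.229, 0.071], 0.88), ([0.436, 0.096, 0.071], 0.65)]
scene rim_line [([0.494, 0.31, 0.031], 0.93)]
scene hub [([0.573, 0.161, 0.032], 0.74)]
```

View pics/w2.png

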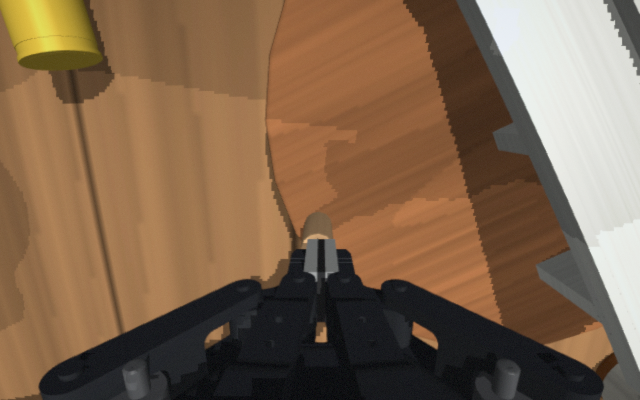

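```bash
cat > e.py <<'E'
from h import *
f=grab_frame("wrist"); W=cloud(f); M=f["world_from_camera"]; print(M[:3,3])
def proj(P):
    c=np.linalg.inv(M)@np.r_[P,1]; x,y=c[0]/-c[2],-c[1]/-c[2]; r2=x*x+y*y; k=1+f["k1"]*r2
    return f["intrinsics"]@[x*k,y*k,1]
s=state(); print(s["tool_pos"],proj(s["tool_pos"]),"pegtop@(.436,.09)",proj([.436,.09,.074]))
for v in range(205,300,5): print(v,[W[v,u].round(3).tolist() for u in (312,320,328)])
E
python3 e.py
```

```text
[0.43690433 0.15542091 0.22583637]
[0.4369777  0.09101932 0.04990248] [320.69218528 230.67403867   1.        ] pegtop@(.436,.09) [318.8769587  248.16810276   1.        ]
205 [[0.431, 0.102, 0.032], [0.437, 0.102, 0.032], [0.442, 0.102, 0.032]]
210 [[0.431, 0.099, 0.032], [0.437, 0.099, 0.032], [0.442, 0.099, 0.033]]
215 [[0.432, 0.098, 0.04], [0.437, 0.098, 0.041], [0.442, 0.095, 0.031]]
220 [[0.432, 0.098, 0.051], [0.437, 0.098, 0.051], [0.442, 0.095, 0.041]]
225 [[0.432, 0.098, 0.059], [0.437, 0.098, 0.061], [0.441, 0.096, 0.053]]
230 [[0.432, 0.098, 0.068], [0.437, 0.098, 0.067], [0.441, 0.096, 0.061]]
235 [[0.432, 0.097, 0.073], [0.437, 0.097, 0.073], [0.441, 0.096, 0.07]]
240 [[0.433, 0.101, 0.089], [0.437, 0.1, 0.088], [0.44, 0.101, 0.089]]
245 [[0.433, 0.101, 0.095], [0.437, 0.101, 0.095], [0.44, 0.101, 0.095]]
250 [[0.433, 0.101, 0.101], [0.437, 0.101, 0.101], [0.44, 0.101, 0.101]]
255 [[0.433, 0.101, 0.106], [0.437, 0.1, 0.105], [0.44, 0.101, 0.107]]
260 [[0.433, 0.101, 0.111], [0.437, 0.1, 0.109], [0.44, 0.101, 0.111]]
265 [[0.434, 0.101, 0.115], [0.437, 0.1, 0.115], [0.44, 0.1, 0.114]]
270 [[0.434, 0.101, 0.12], [0.437, 0.101, 0.12], [0.44, 0.1, 0.118]]
275 [[0.434, 0.101, 0.125], [0.437, 0.099, 0.121], [0.44, 0.099, 0.121]]
280 [[0.434, 0.102, 0.129], [0.437, 0.097, 0.12], [0.44, 0.101, 0.128]]
285 [[0.434, 0.102, 0.133], [0.437, 0.095, 0.121], [0.439, 0.102, 0.133]]
290 [[0.434, 0.102, 0.135], [0.437, 0.093, 0.12], [0.439, 0.101, 0.135]]
295 [[0.434, 0.101, 0.137], [0.437, 0.091, 0.12], [0.439, 0.099, 0.134]]
```

```bash
cat > e2.py <<'E'
from h import *
for c in ["side","scene"]:
    f=grab_frame(c); W=cloud(f)
    m=(abs(W[...,0]-.437)<.05)&(abs(W[...,1]-.091)<.05)&(W[...,2]>.04)&(W[...,2]<.2)
    p=W[m]
    v,u=np.where(m); print(c,u.min(),u.max(),v.min(),v.max())
    for z in np.arange(.04,.16,.01):
        k=p[(p[:,2]>=z)&(p[:,2]<z+.01)]
        if len(k): print(round(z,3),len(k),k.min(0)[:2].round(3),k.max(0)[:2].round(3))
    a=max(0,(u.min()+u.max())//2-50);b=(v.min()+v.max())//2-45
    cv2.imwrite(f"pics/g_{c}.png",cv2.resize(f["color"][b:b+90,a:a+100,::-1],(400,360)))
a=cv2.imread("pics/g_side.png");b=cv2.imread("pics/g_scene.png");cv2.imwrite("pics/g.png",np.hstack([a,b]))
E
python3 e2.py
```

```text
side 288 320 167 215
0.04 12 [0.426 0.081] [0.442 0.09 ]
0.05 16 [0.425 0.079] [0.439 0.09 ]
0.06 12 [0.426 0.08 ] [0.439 0.089]
0.07 16 [0.425 0.08 ] [0.442 0.096]
0.08 9 [0.426 0.077] [0.441 0.091]
0.09 21 [0.423 0.078] [0.45  0.092]
0.1 26 [0.422 0.075] [0.448 0.091]
0.11 23 [0.423 0.076] [0.448 0.101]
0.12 32 [0.419 0.076] [0.464 0.088]
0.13 75 [0.401 0.074] [0.473 0.102]
0.14 76 [0.392 0.073] [0.481 0.107]
0.15 70 [0.389 0.068] [0.486 0.103]
scene 298 313 170 216
0.04 17 [0.439 0.083] [0.449 0.097]
0.05 20 [0.44  0.083] [0.449 0.098]
0.06 13 [0.439 0.083] [0.447 0.097]
0.07 22 [0.434 0.084] [0.45  0.098]
0.08 10 [0.443 0.081] [0.448 0.1  ]
0.09 23 [0.44  0.081] [0.454 0.1  ]
0.1 24 [0.432 0.079] [0.457 0.101]
0.11 13 [0.445 0.082] [0.456 0.101]
0.12 2 [0.432 0.077] [0.457 0.087]
0.13 17 [0.467 0.078] [0.475 0.102]
0.14 9 [0.453 0.077] [0.483 0.106]
0.15 28 [0.448 0.074] [0.487 0.106]
```

View pics/g.png

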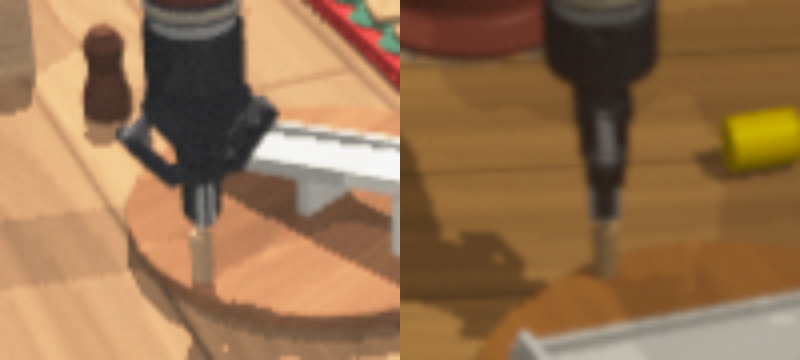

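Both crops show the shut fingers standing on top of the peg. The real finger tips are at z≈0.083 while the reported TCP is 0.050, so the reported TCP lies about 33 mm beyond the tips. I allow for that, open, go 33 mm lower and grip.

Emit:
jog_arm:
  motion: "100 0 0 0 0 0 0;100 0 0 0 0 0 0;100 0 0 0 0 0 0;100 0 0 0 0 0 0;100 0 0 0.03 0 0 0"

```text
time: 5.95
tool_pos: [0.4383, 0.0911, 0.0356]
tool_rot: [0.001, 0.707, 0.707, 0.001]
contact_force: [0.6, -0.0, -0.3]
gripper_width: 1.002
grasp_force: 0.0
```

Emit:
jog_arm:
  motion: "100 0 0 0.036 0 0 0;100 0 0 0.036 0 0 0;0 0 0 0.036 0 0 0;0 0 0 0.036 0 0 0;0 0 0 0.036 0 0 0"

```text
time: 6.58
tool_pos: [0.4375, 0.091, 0.0175]
tool_rot: [0.0, 0.707, 0.707, 0.0]
contact_force: [-0.1, -0.4, 0.5]
gripper_width: 0.378
grasp_force: 0.0
```

Emit:
jog_arm:
  motion: "0 0 0 0 0 0 0;0 0 0 0 0 0 0;0 0 0 0 0 0 0;0 0 0 0 0 0 0;0 0 0 0 0 0 0"

```text
time: 7.2
tool_pos: [0.4353, 0.0903, 0.0173]
tool_rot: [-0.001, 0.707, 0.707, -0.002]
contact_force: [-7.4, -3.6, 7.5]
gripper_width: 0.187
grasp_force: 58.3
```

```bash
python3 arc.py 2.08 3|head -8; python3 e.py
```

```text
7.2 [0.4353 0.0903 0.0173] [-0.001  0.707  0.707 -0.002] 0.18703555660247237 58.34717810153961 [-7.4 -3.6  7.5] r 0.1534367254766153 j [ 0.04 -0.2   2.17 -0.    1.18  0.04]
call
[ 0.0391 -0.0166  0.    ] 0.0924
[ 0.0802 -0.0277 -0.    ] 0.1849
[ 1.224e-01 -3.300e-02 -1.000e-04] 0.2773
[ 0.1649 -0.0324 -0.0002] 0.3698
[ 0.2069 -0.026  -0.0003] 0.4622
call
[0.43607365 0.15500378 0.19311093]
[0.43534524 0.09024646 0.01731148] [320.69359022 230.69707751   1.        ] pegtop@(.436,.09) [321.68820754 277.16210858   1.        ]
205 [[0.431, 0.111, 0.032], [0.435, 0.11, 0.031], [0.439, 0.11, 0.032]]
210 [[0.431, 0.108, 0.032], [0.435, 0.108, 0.032], [0.439, 0.108, 0.032]]
215 [[0.431, 0.105, 0.032], [0.435, 0.105, 0.032], [0.439, 0.105, 0.032]]
220 [[0.431, 0.102, 0.031], [0.435, 0.102, 0.031], [0.439, 0.102, 0.032]]
225 [[0.431, 0.099, 0.032], [0.435, 0.099, 0.032], [0.439, 0.099, 0.031]]
230 [[0.431, 0.096, 0.031], [0.435, 0.097, 0.035], [0.439, 0.096, 0.033]]
235 [[0.431, 0.096, 0.039], [0.435, 0.097, 0.043], [0.439, 0.097, 0.041]]
240 [[0.431, 0.096, 0.047], [0.435, 0.097, 0.05], [0.439, 0.097, 0.049]]
245 [[0.431, 0.097, 0.055], [0.435, 0.098, 0.058], [0.439, 0.097, 0.054]]
250 [[0.431, 0.097, 0.06], [0.435, 0.098, 0.063], [0.439, 0.097, 0.06]]
255 [[0.432, 0.096, 0.065], [0.435, 0.097, 0.067], [0.439, 0.096, 0.065]]
260 [[0.432, 0.097, 0.071], [0.435, 0.097, 0.072], [0.439, 0.096, 0.071]]
265 [[0.432, 0.096, 0.074], [0.435, 0.096, 0.074], [0.439, 0.096, 0.074]]
270 [[0.432, 0.093, 0.074], [0.435, 0.094, 0.074], [0.439, 0.093, 0.074]]
275 [[0.432, 0.09, 0.072], [0.435, 0.091, 0.075], [0.439, 0.091, 0.074]]
280 [[0.432, 0.089, 0.074], [0.435, 0.089, 0.074], [0.439, 0.089, 0.074]]
285 [[0.432, 0.086, 0.074], [0.435, 0.086, 0.073], [0.439, 0.087, 0.075]]
290 [[0.432, 0.083, 0.073], [0.435, 0.083, 0.073], [0.439, 0.084, 0.074]]
295 [[0.432, 0.081, 0.073], [0.435, 0.082, 0.074], [0.439, 0.081, 0.073]]
```

Gripped. The table has to turn about 2.095 rad clockwise, in three arcs.

Emit:
jog_arm:
  motion: "0 0.039 -0.0166 0 0 0 0.093;0 0.0805 -0.0278 0 0 0 0.186;0 0.123 -0.033 0 0 0 0.28;0 0.166 -0.0325 0 0 0 0.373;0 0.208 -0.026 0 0 0 0.466"

```text
time: 7.88
tool_pos: [0.4241, 0.1954, 0.0173]
tool_rot: [0.0, 0.907, 0.42, 0.0]
contact_force: [3.6, -3.7, -1.2]
gripper_width: 0.19
grasp_force: 58.8
```

```bash
python3 arc.py 1.397 2|head -12
```

```text
7.875 [0.4241 0.1954 0.0173] [0.    0.907 0.42  0.   ] 0.18984501472698534 58.84840250015259 [ 3.6 -3.7 -1.2] r 0.1520334850130029 j [ 0.27 -0.14  2.12 -0.    1.16  0.98]
call
[ 0.0391 -0.0165 -0.    ] 0.0931
[ 0.0801 -0.0273 -0.    ] 0.1863
[ 0.1223 -0.0324 -0.    ] 0.2794
[ 0.1647 -0.0315 -0.    ] 0.3725
[ 0.2066 -0.0247 -0.    ] 0.4657
call
[ 0.0391 -0.0165 -0.    ] 0.0931
[ 0.0801 -0.0273 -0.    ] 0.1863
[ 0.1223 -0.0324 -0.    ] 0.2794
[ 0.1647 -0.0315 -0.    ] 0.3725
```

Emit:
jog_arm:
  motion: "0 0.039 -0.0166 0 0 0 0.093;0 0.0803 -0.0275 0 0 0 0.186;0 0.1225 -0.0326 0 0 0 0.28;0 0.165 -0.032 0 0 0 0.373;0 0.207 -0.0255 0 0 0 0.466"

```text
time: 8.5
tool_pos: [0.4825, 0.2817, 0.0174]
tool_rot: [0.002, 0.996, 0.084, 0.001]
contact_force: [4.1, -9.2, 2.0]
gripper_width: 0.187
grasp_force: 59.4
```

Emit:
jog_arm:
  motion: "0 0.039 -0.0166 0 0 0 0.093;0 0.0803 -0.0275 0 0 0 0.186;0 0.1225 -0.0326 0 0 0 0.28;0 0.165 -0.032 0 0 0 0.373;0 0.207 -0.0255 0 0 0 0.466"

```text
time: 9.12
tool_pos: [0.5818, 0.3106, 0.0174]
tool_rot: [0.002, 0.965, -0.262, 0.001]
contact_force: [-1.8, -10.1, 5.7]
gripper_width: 0.188
grasp_force: 59.8
```

Emit:
jog_arm:
  motion: "0 0 0 0 0 0 0;0 0 0 0 0 0 0;60 0 0 0 0 0 0;60 0 0 0 0 0 0;60 0 0 0 0 0 0"

```text
time: 9.75
tool_pos: [0.5805, 0.3131, 0.0169]
tool_rot: [-0.0, 0.966, -0.26, -0.0]
contact_force: [0.4, -0.3, 0.7]
gripper_width: 0.597
grasp_force: 0.0
```

```bash
cat > loc.py <<'E'
from h import *
import sys
for c in ["scene","side"]:
    f=grab_frame(c); W=cloud(f)
    for t in ["peg_a","rim_line","mark","chute_stop","chute_top","hub"]:
        print(c,t,[(np.round(r["at"],3).tolist(),round(r["p"],2)) for r in place_of(c,t)[:2]])
    for r in cut_out(c,"tin56"):
        p=W[r["pixels"]]; p=p[~np.isnan(p[:,0])]
        if len(p)<20 or len(p)>3000: continue
        q=p[p[:,2]>np.percentile(p[:,2],97)-0.006]
        print(c,"tin",round(r["p"],2),len(p),"ztop",np.percentile(p[:,2],97).round(4),"x",np.round(np.percentile(p[:,0],[3,97]),3),"y",np.round(np.percentile(p[:,1],[3,97]),3),"ridge",q.mean(0).round(3))
s=state();print(s["time"],s["tool_pos"].round(4),s["tool_rot"].round(3),s["joint_pos"].round(2))
E
python3 loc.py
```

```text
scene peg_a [([0.563, 0.007, 0.07], 0.79), ([0.581, 0.313, 0.07], 0.72)]
scene rim_line [([0.741, 0.149, 0.031], 0.97)]
scene mark [([0.753, 0.151, 0.028], 0.47)]
scene chute_stop [([0.709, 0.15, 0.045], 0.8)]
scene chute_top [([0.438, 0.168, 0.1], 0.74)]
scene hub [([0.573, 0.162, 0.031], 0.85)]
scene tin 0.84 339 ztop 0.0514 x [0.277 0.324] y [-0.316 -0.255] ridge [ 0.294 -0.288  0.049]
scene tin 0.73 506 ztop 0.0626 x [0.458 0.513] y [-0.213 -0.158] ridge [ 0.485 -0.185  0.06 ]
scene tin 0.73 213 ztop 0.0445 x [0.266 0.297] y [0.195 0.245] ridge [0.279 0.219 0.042]
scene tin 0.68 420 ztop 0.0573 x [0.447 0.497] y [-0.327 -0.277] ridge [ 0.47  -0.302  0.055]
scene tin 0.65 390 ztop 0.0934 x [0.678 0.718] y [0.125 0.179] ridge [0.695 0.151 0.091]
scene tin 0.56 297 ztop 0.0456 x [0.439 0.491] y [-0.379 -0.343] ridge [ 0.464 -0.361  0.043]
side peg_a [([0.565, 0.002, 0.072], 0.75), ([0.586, 0.31, 0.075], 0.67)]
side rim_line [([0.74, 0.143, 0.034], 0.73)]
side mark [([0.751, 0.154, 0.031], 0.41)]
side chute_stop [([0.708, 0.15, 0.041], 0.76)]
side chute_top [([0.44, 0.167, 0.102], 0.9)]
side hub [([0.572, 0.157, 0.032], 0.95), ([0.457, -0.362, 0.024], 0.37)]
side tin 0.9 371 ztop 0.0448 x [0.43 0.48] y [-0.381 -0.348] ridge [ 0.457 -0.364  0.042]
side tin 0.73 593 ztop 0.0508 x [0.257 0.32 ] y [-0.318 -0.262] ridge [ 0.288 -0.288  0.048]
side tin 0.71 467 ztop 0.0619 x [0.451 0.52 ] y [-0.213 -0.156] ridge [ 0.479 -0.189  0.06 ]
side tin 0.67 232 ztop 0.0445 x [0.247 0.291] y [0.189 0.239] ridge [0.268 0.216 0.042]
side tin 0.64 203 ztop 0.0932 x [0.668 0.706] y [0.122 0.177] ridge [0.688 0.149 0.09 ]
side tin 0.59 504 ztop 0.0577 x [0.436 0.489] y [-0.329 -0.261] ridge [ 0.464 -0.305  0.055]
10.55 [0.5806 0.3128 0.0169] [ 0.     0.966 -0.26  -0.   ] [ 0.38  0.3   1.66 -0.    1.19  2.48]
```

The rim line is about 5 mm sideways of the pointer, and tin44 is against the stop. Now I take tin44 out with an end grip, its axis across the chute.

```bash
cat > go.py <<'E'
from h import *
from scipy.spatial.transform import Rotation as R
import sys
def run(p,T,targets):
    for x,y,z,a in targets:
        d=np.array([x,y,z])-p; sh=T.inv().apply(d)/.5
        T2=R.from_matrix([[np.cos(a),np.sin(a),0],[np.sin(a),-np.cos(a),0],[0,0,-1]])
        rv=(T.inv()*T2).as_rotvec()/1.5
        print("->",(x,y,z,a),"shift",sh.round(3),"turn",rv.round(3),"rows",round(np.linalg.norm(d)/.0625,1),round(np.linalg.norm(rv)*1.5/.1867,1))
def main():
    s=state();q=s["tool_rot"];T=R.from_quat(np.r_[q[1:],q[0]])
    print(s["time"],s["tool_pos"].round(4),"ang",2*np.arctan2(q[2],q[1]).round(3),"w",round(s["gripper_width"],3),s["grasp_force"].__round__(1),s["joint_pos"].round(2))
    t=[float(v) for v in sys.argv[1:]]
    run(s["tool_pos"],T,np.reshape(t,(-1,4)).tolist())
main()
E
python3 go.py 0.5806 .3128 .11 -.526  .69 .1505 .11 -.062 .69 .1505 .026 -.062
```

```text
10.55 [0.5806 0.3128 0.0169] ang -0.526 w 0.601 0.0 [ 0.38  0.3   1.66 -0.    1.19  2.48]
-> (0.5806, 0.3128, 0.11, -0.526) shift [-0.    -0.    -0.186] turn [ 0. -0. -0.] rows 1.5 0.0
-> (0.69, 0.1505, 0.11, -0.062) shift [ 0.352  0.171 -0.186] turn [ 0.    -0.    -0.309] rows 3.5 2.5
-> (0.69, 0.1505, 0.026, -0.062) shift [ 0.352  0.171 -0.018] turn [ 0.    -0.    -0.309] rows 3.1 2.5
```

Emit:
jog_arm:
  motion: "100 0 0 -0.12 0 0 0;100 0.05 0.025 -0.19 0 0 -0.1;100 0.15 0.073 -0.19 0 0 -0.2;100 0.26 0.125 -0.19 0 0 -0.309;100 0.352 0.171 -0.19 0 0 -0.309"

```text
time: 11.18
tool_pos: [0.6909, 0.1487, 0.1122]
tool_rot: [-0.0, 1.0, -0.031, 0.0]
contact_force: [-0.4, 0.0, 1.0]
gripper_width: 1.002
grasp_force: 0.0
```

```bash
cat > tinw.py <<'E'
from h import *
import sys
# tins seen by the wrist: top ridge, extents in the tool-aligned frame of angle a
a=float(sys.argv[1]); f=grab_frame("wrist"); W=cloud(f)
if len(sys.argv)>2: save(f,sys.argv[2])
e=np.array([np.cos(a),np.sin(a)]); n=np.array([-np.sin(a),np.cos(a)])
for r in cut_out("wrist","tin44"):
    p=W[cv2.erode(r["pixels"].astype(np.uint8),np.ones((3,3)))>0]; p=p[~np.isnan(p[:,0])]
    if len(p)<50: continue
    q=p[p[:,2]>np.percentile(p[:,2],98)-0.003]
    E,N=q[:,:2]@e,q[:,:2]@n; E2,N2=(np.percentile(E,1)+np.percentile(E,99))/2,(np.percentile(N,1)+np.percentile(N,99))/2
    print(round(r["p"],2),len(p),"ztop",np.percentile(p[:,2],98).round(4),"centre",(E2*e+N2*n).round(4),"extE",np.ptp(E).round(3),"extN",np.ptp(N).round(3))
print("place",[(np.round(r["at"],3).tolist(),round(r["p"],2)) for r in place_of("wrist","tin44")])
E
python3 tinw.py -.062 w3.png; python3 go.py .69 .1505 .026 -.062
```

```text
0.69 487 ztop 0.0422 centre [ 0.5039 -0.1627] extE 0.015 extN 0.004
0.67 4248 ztop 0.0923 centre [0.691  0.1502] extE 0.024 extN 0.052
place [([0.691, 0.15, 0.075], 0.7)]
11.325 [0.6909 0.148  0.1118] ang -0.066 w 1.002 0.0 [ 0.11  0.3   1.48 -0.    1.36  1.74]
-> (0.69, 0.1505, 0.026, -0.062) shift [-0.002 -0.005  0.172] turn [ 0.    -0.    -0.003] rows 1.4 0.0
```

View pics/w3.png

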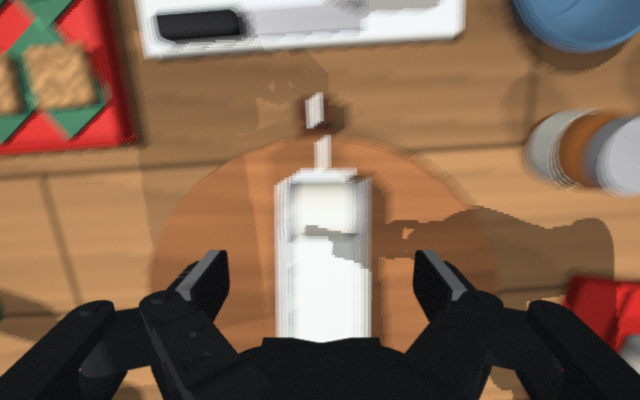

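The wrist view shows tin44 at (325,205) against the stop, centred between the fingers, with the rim line (323,152) nearly in line with the pointer (313,108). I go down and grip it.

Emit:
jog_arm:
  motion: "100 -0.001 -0.005 0.09 0 0 0;100 -0.001 -0.005 0.172 0 0 0;100 -0.001 -0.005 0.172 0 0 0;0 -0.001 -0.005 0.172 0 0 0;0 -0.001 -0.005 0.172 0 0 0"

```text
time: 11.95
tool_pos: [0.6914, 0.1534, 0.0292]
tool_rot: [-0.0, 1.0, -0.031, 0.002]
contact_force: [-0.7, -0.4, 12.4]
gripper_width: 0.606
grasp_force: 13.0
```

Emit:
jog_arm:
  motion: "0 0 0 0 0 0 0;0 0 0 0 0 0 0;0 0 0 0 0 0 0;0 0 0 -0.06 0 0 0;0 0 0 -0.16 0 0 0"

```text
time: 12.58
tool_pos: [0.6877, 0.1528, 0.1045]
tool_rot: [0.0, 1.0, -0.031, -0.002]
contact_force: [0.3, -0.4, -0.9]
gripper_width: 0.594
grasp_force: 62.9
```

```bash
python3 go.py .476 -.244 .11 1.381 .476 -.244 .03 1.381; python3 tinw.py -.062
```

```text
12.575 [0.6877 0.1528 0.1045] ang -0.062 w 0.594 62.9 [0.11 0.3  1.49 0.   1.35 1.75]
-> (0.476, -0.244, 0.11, 1.381) shift [-0.373  0.819 -0.009] turn [-0.002  0.003 -0.963] rows 7.2 7.7
-> (0.476, -0.244, 0.03, 1.381) shift [-0.372  0.818  0.151] turn [-0.002  0.003 -0.963] rows 7.3 7.7
0.92 10914 ztop 0.1672 centre [0.6877 0.1516] extE 0.025 extN 0.051
0.63 686 ztop 0.0409 centre [ 0.4804 -0.1582] extE 0.017 extN 0.004
place [([0.689, 0.15, 0.15], 0.74)]
```

tin44 is held. I carry it to the free middle bay of the tray.

Emit:
jog_arm:
  motion: "0 -0.045 0.098 -0.03 0 0 -0.115;0 -0.09 0.196 -0.03 0 0 -0.23;0 -0.135 0.294 -0.03 0 0 -0.345;0 -0.18 0.392 -0.03 0 0 -0.46;0 -0.224 0.49 -0.03 0 0 -0.578"

```text
time: 13.35
tool_pos: [0.5607, -0.0857, 0.1197]
tool_rot: [-0.0, 0.919, 0.394, -0.001]
contact_force: [1.1, -0.3, -0.9]
gripper_width: 0.599
grasp_force: 62.9
```

```bash
python3 go.py .476 -.244 .11 1.381 .476 -.244 -.01 1.381
```

```text
13.35 [ 0.5607 -0.0857  0.1197] ang 0.81 w 0.599 62.9 [-0.28 -0.02  1.82 -0.    1.34  0.48]
-> (0.476, -0.244, 0.11, 1.381) shift [-0.346  0.096  0.02 ] turn [-0.001  0.    -0.38 ] rows 2.9 3.1
-> (0.476, -0.244, -0.01, 1.381) shift [-0.346  0.096  0.26 ] turn [-0.001  0.    -0.38 ] rows 3.5 3.1
```

Emit:
jog_arm:
  motion: "0 -0.1 0.028 0.01 0 0 -0.115;0 -0.2 0.056 0.02 0 0 -0.23;0 -0.3 0.084 0.02 0 0 -0.345;0 -0.346 0.096 0.02 0 0 -0.38;0 -0.346 0.096 0.08 0 0 -0.38"

```text
time: 13.98
tool_pos: [0.4776, -0.2452, 0.0825]
tool_rot: [0.003, 0.774, 0.633, 0.001]
contact_force: [0.7, -0.2, -1.2]
gripper_width: 0.602
grasp_force: 63.0
```

```bash
python3 go.py .476 -.244 -.01 1.381; python3 tinw.py 1.381 w4.png
```

```text
13.975 [ 0.4776 -0.2452  0.0825] ang 1.372 w 0.602 63.0 [-0.61 -0.06  1.93 -0.    1.27 -0.41]
-> (0.476, -0.244, -0.01, 1.381) shift [ 0.002 -0.005  0.185] turn [ 0.003  0.002 -0.006] rows 1.5 0.1
0.89 6181 ztop 0.062 centre [ 0.4804 -0.1854] extE 0.028 extN 0.051
0.86 3645 ztop 0.0496 centre [ 0.291  -0.2835] extE 0.049 extN 0.043
0.72 1428 ztop 0.0415 centre [ 0.4609 -0.3519] extE 0.009 extN 0.049
0.57 10802 ztop 0.1451 centre [ 0.4772 -0.2465] extE 0.025 extN 0.051
place [([0.48, -0.248, 0.129], 0.83), ([0.459, -0.36, 0.024], 0.8), ([0.483, -0.18, 0.035], 0.6), ([0.287, -0.288, 0.025], 0.57)]
```

View pics/w4.png

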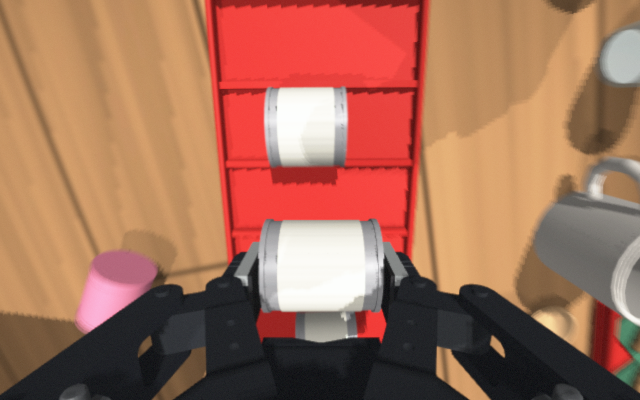

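The wrist view shows tin44 in the fingers at (320,265), parallel to the bays and over the middle bay, with tin56 next to it at (305,127). I lower and release it, then go on to tin56.

Emit:
jog_arm:
  motion: "0 0.002 -0.003 0.1 0 0 -0.006;0 0.002 -0.003 0.18 0 0 -0.006;0 0.002 -0.003 0.187 0 0 -0.006;0 0.002 -0.003 0.187 0 0 -0.006;100 0.002 -0.003 0.187 0 0 -0.006"

```text
time: 14.75
tool_pos: [0.4765, -0.2415, -0.0113]
tool_rot: [0.001, 0.77, 0.638, 0.0]
contact_force: [-0.3, 0.3, 0.4]
gripper_width: 0.789
grasp_force: 0.0
```

Emit:
jog_arm:
  motion: "100 0 0 0 0 0 0;100 0 0 0 0 0 0;100 0 0 -0.1 0 0 0;100 0.03 0 -0.2 0 0 0;100 0.12 0 -0.2 0 0 0"

```text
time: 15.38
tool_pos: [0.4906, -0.1848, 0.0937]
tool_rot: [0.005, 0.771, 0.637, 0.002]
contact_force: [0.5, -0.5, -0.7]
gripper_width: 1.001
grasp_force: 0.0
```

```bash
python3 tinw.py 1.381; python3 go.py .4804 -.1854 .0 1.381 
```

```text
0.87 242 ztop 0.0462 centre [ 0.2896 -0.3084] extE 0.015 extN 0.013
0.85 1946 ztop 0.0526 centre [ 0.4678 -0.2904] extE 0.01 extN 0.052
0.64 4763 ztop 0.0619 centre [ 0.4804 -0.185 ] extE 0.028 extN 0.051
0.55 3053 ztop 0.05 centre [ 0.476  -0.2428] extE 0.024 extN 0.051
0.51 35806 ztop 0.0182 centre [ 0.4839 -0.2107] extE 0.246 extN 0.158
place [([0.483, -0.18, 0.031], 0.86), ([0.738, -0.177, 0.002], 0.63), ([0.478, -0.246, 0.028], 0.62)]
15.525 [ 0.4871 -0.1811  0.088 ] ang 1.386 w 1.001 0.0 [-0.5  -0.11  1.96 -0.    1.29 -0.31]
-> (0.4804, -0.1854, 0.0, 1.381) shift [-0.011 -0.012  0.176] turn [0.001 0.    0.003] rows 1.4 0.0
```

Emit:
jog_arm:
  motion: "100 -0.011 -0.012 0.06 0 0 0;100 -0.011 -0.012 0.15 0 0 0;100 -0.011 -0.012 0.186 0 0 0;0 -0.011 -0.012 0.186 0 0 0;0 -0.011 -0.012 0.186 0 0 0"

```text
time: 16.15
tool_pos: [0.481, -0.1874, -0.0041]
tool_rot: [0.001, 0.77, 0.638, 0.0]
contact_force: [0.3, 0.4, 12.3]
gripper_width: 0.607
grasp_force: 14.4
```

Emit:
jog_arm:
  motion: "0 0 0 0 0 0 0;0 0 0 0 0 0 0;0 0 0 0 0 0 0;0 0 0 -0.12 0 0 0;0 0 0 -0.24 0 0 0"

```text
time: 16.77
tool_pos: [0.4785, -0.1856, 0.1142]
tool_rot: [-0.002, 0.77, 0.638, -0.001]
contact_force: [0.1, 0.1, -1.1]
gripper_width: 0.596
grasp_force: 63.7
```

```bash
python3 tinw.py 1.381|head -3; python3 go.py .679 .151 .12 -.062
```

```text
0.87 1264 ztop 0.0559 centre [ 0.4649 -0.3016] extE 0.023 extN 0.05
0.72 74 ztop 0.0499 centre [ 0.2883 -0.2926] extE 0.018 extN 0.012
0.65 14239 ztop 0.1799 centre [ 0.4792 -0.1835] extE 0.028 extN 0.052
16.925 [ 0.4824 -0.1878  0.1188] ang 1.384 w 0.597 64.0 [-0.52 -0.15  1.94  0.    1.34 -0.33]
-> (0.679, 0.151, 0.12, -0.062) shift [ 0.739  0.26  -0.002] turn [ 0.006 -0.002  0.964] rows 6.3 7.7
```

Emit:
jog_arm:
  motion: "0 0.088 0.031 0 0 0 0.115;0 0.177 0.062 -0.02 0 0 0.23;0 0.266 0.093 -0.03 0 0 0.345;0 0.355 0.124 -0.03 0 0 0.46;0 0.443 0.156 -0.03 0 0 0.578"

```text
time: 17.55
tool_pos: [0.5967, 0.0182, 0.1265]
tool_rot: [-0.001, 0.968, 0.253, -0.002]
contact_force: [-1.0, -0.3, -0.7]
gripper_width: 0.596
grasp_force: 63.8
```

```bash
python3 go.py .680 .1516 .10 -.062
```

```text
17.55 [0.5967 0.0182 0.1265] ang 0.51 w 0.596 63.8 [-0.09  0.04  1.74 -0.    1.36  0.97]
-> (0.68, 0.1516, 0.1, -0.062) shift [ 0.276 -0.151  0.052] turn [-0.001  0.003  0.382] rows 2.6 3.1
```

Emit:
jog_arm:
  motion: "0 0.09 -0.05 0 0 0 0.115;0 0.18 -0.1 0 0 0 0.23;0 0.276 -0.151 0.03 0 0 0.345;0 0.276 -0.151 0.05 0 0 0.382;0 0.276 -0.151 0.05 0 0 0.382"

```text
time: 18.18
tool_pos: [0.6779, 0.1507, 0.0996]
tool_rot: [0.001, 1.0, -0.027, -0.004]
contact_force: [-0.2, -0.8, -2.0]
gripper_width: 0.599
grasp_force: 63.7
```

```bash
cat > chk.py <<'E'
from h import *
import sys
# chute wall tops and held tin, in frame along/cross chute
ph=-.065; f=grab_frame("wrist"); W=cloud(f)
if len(sys.argv)>1: save(f,sys.argv[1])
s=np.array([.7085,.150]); e=np.array([np.cos(ph),np.sin(ph)]); n=np.array([-np.sin(ph),np.cos(ph)])
d=W[...,:2]-s; A=d@e; C=d@n; Z=W[...,2]; fl=.044-A*np.tan(.22)
m=(abs(C)<.05)&(abs(Z-fl-.009)<.003)&(A<-.02)&(A>-.26)
for lo in (-.22,-.18,-.14,-.10,-.06):
    k=m&(A>lo)&(A<lo+.04); c=C[k]
    if len(c)>20: print("A",lo,"left wall",np.percentile(c[c>0],[2,98]).round(4) if (c>0).any() else None,"right",np.percentile(c[c<0],[2,98]).round(4) if (c<0).any() else None,len(c))
g=(abs(C)<.025)&(abs(Z-fl)<.004)&(A<-.02)&(A>-.26)
print("floor resid",np.nanmedian((Z-fl)[g]).round(4),g.sum())
for r in cut_out("wrist","tin44"):
    p=W[cv2.erode(r["pixels"].astype(np.uint8),np.ones((3,3)))>0]; p=p[~np.isnan(p[:,0])]
    if len(p)<400: continue
    t=np.percentile(p[:,2],98); q=p[p[:,2]>t-.003][:,:2]-s
    mid=lambda v:((np.percentile(v,1)+np.percentile(v,99))/2).round(4)
    print("tin",round(r["p"],2),len(p),"ztop",t.round(4),"A",mid(q@e),"C",mid(q@n),"len",np.ptp(q@n).round(3))
E
python3 chk.py w5.png;  python3 go.py .680 .1516 .046 -.062
```

```text
A -0.14 left wall [0.0271 0.0318] right [-0.0351 -0.0305] 311
floor resid -0.0005 1705
tin 0.69 14175 ztop 0.1652 A -0.0266 C -0.0025 len 0.051
tin 0.5 36961 ztop 0.0758 A -0.0585 C -0.0017 len 0.179
tin 0.28 1430 ztop 0.0329 A 0.0532 C 0.0059 len 0.027
18.275 [0.6794 0.1499 0.1026] ang -0.056 w 0.598 63.7 [ 0.11  0.29  1.51 -0.    1.35  1.74]
-> (0.68, 0.1516, 0.046, -0.062) shift [ 0.001 -0.003  0.113] turn [0.    0.002 0.004] rows 0.9 0.0
```

View pics/w5.png

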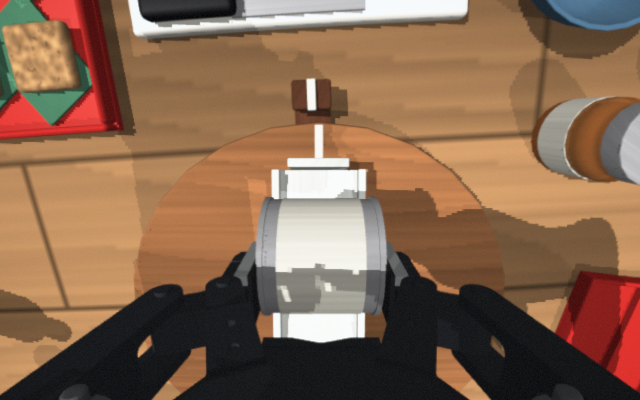

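The wrist view shows tin56 at (320,255), parallel over the chute near the stop, about 1 mm off the mid line by the numbers. I lower and release it.

Emit:
jog_arm:
  motion: "0 0.001 -0.001 0.06 0 0 0.003;0 0.001 -0.001 0.11 0 0 0.003;0 0.001 -0.001 0.114 0 0 0.003;0 0.001 -0.001 0.114 0 0 0.003;90 0.001 -0.001 0.114 0 0 0.003"

```text
time: 18.9
tool_pos: [0.6827, 0.1508, 0.0499]
tool_rot: [-0.0, 1.0, -0.031, 0.002]
contact_force: [-0.1, 0.8, 0.9]
gripper_width: 0.79
grasp_force: 0.0
```

Emit:
jog_arm:
  motion: "100 0 0 0 0 0 0;100 0 0 0 0 0 0;100 0 0 0 0 0 0;100 0 0 -0.08 0 0 0;100 0 0 -0.16 0 0 0"

```text
time: 19.52
tool_pos: [0.6805, 0.1508, 0.1274]
tool_rot: [0.0, 1.0, -0.031, -0.001]
contact_force: [-1.0, 0.6, 0.6]
gripper_width: 1.003
grasp_force: 0.0
```

```bash
python3 chk.py;  python3 go.py .465 -.302 .10 1.381
```

```text
A -0.14 left wall [0.0275 0.0324] right [-0.0356 -0.0304] 585
A -0.1 left wall [0.0279 0.033 ] right [-0.0352 -0.0299] 657
A -0.06 left wall [0.0286 0.0335] right [-0.0347 -0.03  ] 360
floor resid -0.0005 5815
tin 0.6 5226 ztop 0.1053 A -0.0223 C -0.0018 len 0.052
19.625 [0.6849 0.1513 0.1344] ang -0.062 w 1.002 0.0 [0.11 0.26 1.49 0.   1.38 1.74]
-> (0.465, -0.302, 0.1, 1.381) shift [-0.384  0.932  0.063] turn [ 0.004 -0.007 -0.961] rows 8.1 7.7
```

tin56 is at rest against the stop. Next is tin50.

Emit:
jog_arm:
  motion: "100 -0.046 0.112 0 0 0 -0.118;100 -0.092 0.224 0 0 0 -0.236;100 -0.138 0.336 0 0 0 -0.354;100 -0.184 0.448 0 0 0 -0.472;100 -0.23 0.56 0 0 0 -0.59"

```text
time: 20.25
tool_pos: [0.5488, -0.1212, 0.1267]
tool_rot: [-0.0, 0.916, 0.4, -0.0]
contact_force: [0.3, 0.1, -0.3]
gripper_width: 0.996
grasp_force: 0.0
```

```bash
 python3 go.py .465 -.302 .09 1.381
```

```text
20.25 [ 0.5488 -0.1212  0.1267] ang 0.824 w 0.996 0.0 [-0.35 -0.04  1.83 -0.    1.35  0.4 ]
-> (0.465, -0.302, 0.09, 1.381) shift [-0.379  0.123  0.073] turn [-0.     0.    -0.372] rows 3.2 3.0
```

Emit:
jog_arm:
  motion: "100 -0.1 0.033 0 0 0 -0.1;100 -0.2 0.066 0 0 0 -0.2;100 -0.3 0.1 0.03 0 0 -0.3;100 -0.379 0.123 0.07 0 0 -0.372;100 -0.379 0.123 0.07 0 0 -0.372"

```text
time: 20.88
tool_pos: [0.4629, -0.3009, 0.0897]
tool_rot: [-0.002, 0.774, 0.633, -0.001]
contact_force: [0.0, -0.2, -0.5]
gripper_width: 1.003
grasp_force: 0.0
```

```bash
 python3 tinw.py 1.381; python3 go.py .465 -.302 -.006 1.381
```

```text
0.89 2535 ztop 0.0439 centre [ 0.4598 -0.3617] extE 0.024 extN 0.051
0.65 4099 ztop 0.0501 centre [ 0.476  -0.2431] extE 0.023 extN 0.05
0.56 4084 ztop 0.056 centre [ 0.4647 -0.3031] extE 0.026 extN 0.051
0.55 5072 ztop 0.0497 centre [ 0.2902 -0.2871] extE 0.056 extN 0.044
place [([0.458, -0.362, 0.027], 0.91), ([0.462, -0.302, 0.032], 0.86), ([0.479, -0.244, 0.033], 0.74), ([0.287, -0.284, 0.03], 0.74)]
21.025 [ 0.4658 -0.2995  0.0924] ang 1.376 w 1.005 0.0 [-0.71 -0.03  1.88  0.    1.29 -0.51]
-> (0.465, -0.302, -0.006, 1.381) shift [-0.005 -0.001  0.197] turn [ 0.    -0.    -0.004] rows 1.6 0.0
```

Emit:
jog_arm:
  motion: "100 -0.007 -0.001 0.08 0 0 -0.003;100 -0.007 -0.001 0.17 0 0 -0.003;100 -0.007 -0.001 0.196 0 0 -0.003;0 -0.007 -0.001 0.196 0 0 -0.003;0 -0.007 -0.001 0.196 0 0 -0.003"

```text
time: 21.65
tool_pos: [0.4659, -0.3043, -0.0033]
tool_rot: [0.002, 0.771, 0.637, 0.0]
contact_force: [0.1, 0.3, 15.1]
gripper_width: 0.603
grasp_force: 16.5
```

Emit:
jog_arm:
  motion: "0 0 0 0 0 0 0;0 0 0 0 0 0 0;0 0 0 0 0 0 0;0 0 0 -0.12 0 0 0;0 0 0 -0.24 0 0 0"

```text
time: 22.28
tool_pos: [0.4635, -0.3028, 0.1151]
tool_rot: [-0.001, 0.771, 0.636, -0.0]
contact_force: [-0.0, -0.6, -0.6]
gripper_width: 0.596
grasp_force: 63.5
```

```bash
python3 tinw.py 1.381|head -4; python3 go.py .615 .155 .13 -.062
```

```text
0.96 11478 ztop 0.1739 centre [ 0.4639 -0.3019] extE 0.028 extN 0.051
0.88 3279 ztop 0.0501 centre [ 0.4758 -0.2434] extE 0.024 extN 0.05
0.75 4082 ztop 0.0497 centre [ 0.29   -0.2864] extE 0.055 extN 0.042
place [([0.288, -0.29, 0.026], 0.88), ([0.46, -0.3, 0.15], 0.7), ([0.478, -0.246, 0.034], 0.67)]
22.425 [ 0.4668 -0.3056  0.1198] ang 1.38 w 0.592 63.6 [-0.71 -0.05  1.85 -0.    1.33 -0.52]
-> (0.615, 0.155, 0.13, -0.062) shift [ 0.961  0.117 -0.024] turn [ 0.007 -0.001  0.961] rows 7.7 7.7
```

Emit:
jog_arm:
  motion: "0 0.115 0.014 -0.02 0 0 0.115;0 0.23 0.028 -0.03 0 0 0.23;0 0.345 0.042 -0.03 0 0 0.345;0 0.46 0.056 -0.03 0 0 0.46;0 0.577 0.07 -0.03 0 0 0.577"

```text
time: 23.05
tool_pos: [0.5511, -0.0296, 0.1274]
tool_rot: [-0.001, 0.966, 0.259, -0.001]
contact_force: [0.1, -0.5, -0.6]
gripper_width: 0.592
grasp_force: 63.4
```

```bash
python3 go.py .6287 .1545 .11 -.062
```

```text
23.05 [ 0.5511 -0.0296  0.1274] ang 0.524 w 0.592 63.4 [-0.19 -0.07  1.85 -0.    1.36  0.86]
-> (0.6287, 0.1545, 0.11, -0.062) shift [ 0.319 -0.241  0.034] turn [-0.001  0.002  0.39 ] rows 3.2 3.1
```

Emit:
jog_arm:
  motion: "0 0.085 -0.064 0 0 0 0.115;0 0.17 -0.128 0 0 0 0.23;0 0.255 -0.192 0.01 0 0 0.345;0 0.319 -0.241 0.034 0 0 0.39;0 0.319 -0.241 0.034 0 0 0.39"

```text
time: 23.68
tool_pos: [0.627, 0.155, 0.1085]
tool_rot: [0.0, 1.0, -0.026, -0.003]
contact_force: [0.1, -0.5, -0.9]
gripper_width: 0.596
grasp_force: 63.4
```

```bash
python3 chk.py;  python3 go.py .6287 .1545 .056 -.062
```

```text
A -0.18 left wall [0.0268 0.0321] right [-0.0362 -0.031 ] 466
A -0.1 left wall [0.0279 0.0331] right [-0.0349 -0.03  ] 325
A -0.06 left wall [0.0281 0.0332] right [-0.0347 -0.0299] 458
floor resid -0.0004 4359
tin 0.69 7204 ztop 0.1054 A -0.0223 C -0.0017 len 0.051
tin 0.56 11497 ztop 0.1672 A -0.0789 C -0.0015 len 0.051
23.775 [0.6276 0.1527 0.1103] ang -0.054 w 0.597 63.4 [ 0.12  0.17  1.64 -0.    1.34  1.75]
-> (0.6287, 0.1545, 0.056, -0.062) shift [ 0.002 -0.004  0.109] turn [0.001 0.002 0.005] rows 0.9 0.0
```

Emit:
jog_arm:
  motion: "0 0 -0.001 0.05 0 0 0.004;0 0 -0.001 0.1 0 0 0.004;0 0 -0.001 0.107 0 0 0.004;0 0 -0.001 0.107 0 0 0.004;90 0 -0.001 0.107 0 0 0.004"

```text
time: 24.4
tool_pos: [0.6301, 0.1531, 0.0607]
tool_rot: [-0.0, 1.0, -0.031, 0.001]
contact_force: [0.1, -0.0, 0.8]
gripper_width: 0.786
grasp_force: 0.0
```

Emit:
jog_arm:
  motion: "100 0 0 0 0 0 0;100 0 0 0 0 0 0;100 0 0 0 0 0 0;100 0 0 -0.08 0 0 0;100 0 0 -0.15 0 0 0"

```text
time: 25.02
tool_pos: [0.6287, 0.1535, 0.1346]
tool_rot: [0.0, 1.0, -0.031, -0.0]
contact_force: [-0.0, 0.4, 0.0]
gripper_width: 0.999
grasp_force: 0.0
```

```bash
python3 chk.py;  python3 go.py .476 -.243 .10 1.381
```

```text
A -0.22 left wall [0.0272 0.0313] right [-0.0357 -0.0309] 89
A -0.18 left wall [0.0272 0.032 ] right [-0.0356 -0.0312] 594
A -0.14 left wall [0.0274 0.0324] right [-0.0351 -0.0308] 598
A -0.1 left wall [0.0275 0.0324] right [-0.0356 -0.0336] 434
A -0.06 left wall [0.0276 0.0323] right [-0.0352 -0.0319] 395
floor resid -0.0005 6174
tin 0.69 4588 ztop 0.1109 A -0.0745 C -0.0032 len 0.05
tin 0.44 59838 ztop 0.0852 A -0.1631 C -0.0018 len 0.068
25.125 [0.6323 0.154  0.1398] ang -0.062 w 1.005 0.0 [ 0.12  0.15  1.61 -0.    1.37  1.76]
-> (0.476, -0.243, 0.1, 1.381) shift [-0.264  0.812  0.076] turn [ 0.004 -0.006 -0.962] rows 6.9 7.7
```

tin50 is in place. Next is tin44 from the middle bay.

Emit:
jog_arm:
  motion: "100 -0.033 0.098 0 0 0 -0.118;100 -0.066 0.196 0 0 0 -0.236;100 -0.1 0.294 0 0 0 -0.354;100 -0.13 0.392 0 0 0 -0.472;100 -0.163 0.49 0 0 0 -0.59"

```text
time: 25.75
tool_pos: [0.5313, -0.0873, 0.133]
tool_rot: [-0.0, 0.915, 0.403, -0.0]
contact_force: [1.6, -0.8, -0.3]
gripper_width: 1.001
grasp_force: 0.0
```

```bash
 python3 go.py .476 -.243 .085 1.381
```

```text
25.75 [ 0.5313 -0.0873  0.133 ] ang 0.83 w 1.001 0.0 [-0.3  -0.11  1.88 -0.    1.37  0.44]
-> (0.476, -0.243, 0.085, 1.381) shift [-0.304  0.129  0.096] turn [-0.001  0.    -0.368] rows 2.8 3.0
```

Emit:
jog_arm:
  motion: "100 -0.1 0.042 0 0 0 -0.11;100 -0.2 0.084 0 0 0 -0.22;100 -0.304 0.129 0.03 0 0 -0.33;100 -0.304 0.129 0.096 0 0 -0.368;100 -0.304 0.129 0.096 0 0 -0.368"

```text
time: 26.38
tool_pos: [0.4737, -0.2402, 0.0822]
tool_rot: [-0.004, 0.773, 0.634, -0.001]
contact_force: [-0.2, 0.3, 0.4]
gripper_width: 1.0
grasp_force: 0.0
```

```bash
 python3 tinw.py 1.381; python3 go.py .476 -.243 -.009 1.381
```

```text
0.94 1168 ztop 0.0392 centre [ 0.4613 -0.3494] extE 0.007 extN 0.05
0.73 2542 ztop 0.0492 centre [ 0.3    -0.2734] extE 0.026 extN 0.029
0.58 3743 ztop 0.05 centre [ 0.4759 -0.2432] extE 0.024 extN 0.051
place [([0.458, -0.359, 0.023], 0.98), ([0.289, -0.288, 0.027], 0.68), ([0.479, -0.244, 0.029], 0.55)]
26.525 [ 0.4771 -0.2411  0.0868] ang 1.376 w 0.999 0.0 [-0.61 -0.07  1.92  0.    1.28 -0.41]
-> (0.476, -0.243, -0.009, 1.381) shift [-0.004 -0.002  0.192] turn [ 0.001  0.    -0.004] rows 1.5 0.0
```

Emit:
jog_arm:
  motion: "100 -0.004 -0.002 0.08 0 0 -0.003;100 -0.004 -0.002 0.17 0 0 -0.003;100 -0.004 -0.002 0.192 0 0 -0.003;0 -0.004 -0.002 0.192 0 0 -0.003;0 -0.004 -0.002 0.192 0 0 -0.003"

```text
time: 27.15
tool_pos: [0.477, -0.2441, -0.0075]
tool_rot: [0.002, 0.771, 0.637, 0.001]
contact_force: [-2.2, 0.0, 10.9]
gripper_width: 0.605
grasp_force: 10.6
```

Emit:
jog_arm:
  motion: "0 0 0 0 0 0 0;0 0 0 0 0 0 0;0 0 0 0 0 0 0;0 0 0 -0.12 0 0 0;0 0 0 -0.24 0 0 0"

```text
time: 27.78
tool_pos: [0.4744, -0.2426, 0.1109]
tool_rot: [-0.001, 0.771, 0.636, -0.0]
contact_force: [1.0, -1.1, 0.2]
gripper_width: 0.593
grasp_force: 63.8
```

```bash
python3 tinw.py 1.381|head -4; python3 go.py .583 .157 .14 -.062
```

```text
0.75 3065 ztop 0.0497 centre [ 0.2903 -0.2838] extE 0.052 extN 0.041
0.61 1860 ztop 0.0438 centre [ 0.4593 -0.3612] extE 0.02 extN 0.05
place [([0.29, -0.286, 0.026], 0.65), ([0.458, -0.36, 0.025], 0.6), ([0.477, -0.24, 0.151], 0.58)]
27.925 [ 0.478  -0.2452  0.1155] ang 1.38 w 0.594 64.0 [-0.61 -0.1   1.9  -0.    1.33 -0.42]
-> (0.583, 0.157, 0.14, -0.062) shift [ 0.829  0.054 -0.052] turn [ 0.007 -0.002  0.961] rows 6.7 7.7
```

Emit:
jog_arm:
  motion: "0 0.1 0.007 -0.03 0 0 0.115;0 0.2 0.014 -0.05 0 0 0.23;0 0.3 0.02 -0.06 0 0 0.345;0 0.4 0.027 -0.06 0 0 0.46;0 0.497 0.033 -0.06 0 0 0.577"

```text
time: 28.55
tool_pos: [0.5376, -0.0005, 0.1382]
tool_rot: [-0.0, 0.968, 0.251, -0.001]
contact_force: [0.5, -0.1, -1.3]
gripper_width: 0.593
grasp_force: 63.8
```

```bash
python3 go.py .5828 .157 .12 -.062
```

```text
28.55 [ 5.376e-01 -5.000e-04  1.382e-01] ang 0.508 w 0.593 63.8 [-0.14 -0.11  1.87 -0.    1.38  0.92]
-> (0.5828, 0.157, 0.12, -0.062) shift [ 0.232 -0.231  0.036] turn [-0.001  0.002  0.38 ] rows 2.6 3.1
```

Emit:
jog_arm:
  motion: "0 0.075 -0.075 0 0 0 0.115;0 0.15 -0.15 0 0 0 0.23;0 0.232 -0.229 0.02 0 0 0.345;0 0.232 -0.229 0.036 0 0 0.38;0 0.232 -0.229 0.036 0 0 0.38"

```text
time: 29.18
tool_pos: [0.5813, 0.1548, 0.119]
tool_rot: [0.0, 1.0, -0.027, -0.003]
contact_force: [0.0, -0.8, -0.2]
gripper_width: 0.599
grasp_force: 63.8
```

```bash
python3 chk.py;  python3 go.py .5828 .1567 .06 -.062
```

```text
A -0.22 left wall [0.0267 0.0317] right [-0.0361 -0.0311] 535
A -0.14 left wall [0.0273 0.032 ] right [-0.0353 -0.0306] 503
A -0.1 left wall [0.0276 0.0322] right [-0.0356 -0.0334] 428
A -0.06 left wall [0.0279 0.0323] right [-0.0355 -0.0324] 453
floor resid -0.0004 4865
tin 0.93 7914 ztop 0.1055 A -0.0227 C -0.0028 len 0.051
tin 0.65 6214 ztop 0.1111 A -0.0746 C -0.0033 len 0.051
tin 0.64 9874 ztop 0.1759 A -0.1249 C -0.0045 len 0.051
tin 0.36 70586 ztop 0.0914 A -0.2073 C -0.0023 len 0.068
29.275 [0.5824 0.154  0.1208] ang -0.056 w 0.593 63.8 [ 0.14  0.06  1.74 -0.    1.35  1.76]
-> (0.5828, 0.1567, 0.06, -0.062) shift [ 0.001 -0.006  0.122] turn [0.    0.001 0.004] rows 1.0 0.0
```

Emit:
jog_arm:
  motion: "0 0 -0.006 0.05 0 0 0.004;0 0 -0.006 0.1 0 0 0.004;0 0 -0.006 0.116 0 0 0.004;0 0 -0.006 0.116 0 0 0.004;90 0 -0.006 0.116 0 0 0.004"

```text
time: 29.9
tool_pos: [0.5845, 0.1574, 0.0656]
tool_rot: [-0.0, 1.0, -0.031, 0.001]
contact_force: [0.3, 0.9, -0.4]
gripper_width: 0.79
grasp_force: 0.0
```

Emit:
jog_arm:
  motion: "100 0 0 0 0 0 0;100 0 0 0 0 0 0;100 0 0 0 0 0 0;100 0 0 -0.08 0 0 0;100 0 0 -0.15 0 0 0"

```text
time: 30.52
tool_pos: [0.5831, 0.1575, 0.1396]
tool_rot: [0.0, 1.0, -0.031, -0.0]
contact_force: [-0.3, 0.7, 0.3]
gripper_width: 1.002
grasp_force: 0.0
```

```bash
python3 chk.py;  python3 go.py .460 -.3615 .10 1.381
```

```text
A -0.22 left wall [0.0272 0.0322] right [-0.0361 -0.0311] 655
A -0.18 left wall [0.0272 0.032 ] right [-0.0358 -0.0308] 697
A -0.14 left wall [0.0278 0.0319] right [-0.0354 -0.0312] 539
A -0.1 left wall [0.0277 0.0325] right [-0.0351 -0.0334] 423
A -0.06 left wall [0.0277 0.0325] right [-0.0356 -0.0323] 451
floor resid -0.0004 6440
tin 0.69 4908 ztop 0.1111 A -0.0746 C -0.0036 len 0.051
tin 0.66 6169 ztop 0.0859 A 0.0107 C -0.2073 len 0.038
tin 0.64 6297 ztop 0.1056 A -0.023 C -0.0028 len 0.051
tin 0.58 4111 ztop 0.1153 A -0.1209 C -0.002 len 0.051
30.625 [0.5866 0.158  0.1446] ang -0.062 w 1.0 0.0 [0.14 0.04 1.71 0.   1.38 1.77]
-> (0.46, -0.3615, 0.1, 1.381) shift [-0.19   1.053  0.085] turn [ 0.003 -0.006 -0.962] rows 8.6 7.7
```

tin44 is in. The last one is tin38.

Emit:
jog_arm:
  motion: "100 -0.022 0.12 0 0 0 -0.118;100 -0.044 0.24 0 0 0 -0.236;100 -0.066 0.36 0 0 0 -0.354;100 -0.088 0.48 0 0 0 -0.472;100 -0.11 0.6 0 0 0 -0.59"

```text
time: 31.25
tool_pos: [0.5127, -0.1263, 0.1381]
tool_rot: [-0.0, 0.921, 0.389, -0.0]
contact_force: [0.7, -0.9, 0.5]
gripper_width: 0.999
grasp_force: 0.0
```

```bash
 python3 go.py .460 -.3615 .085 1.381
```

```text
31.25 [ 0.5127 -0.1263  0.1381] ang 0.798 w 0.999 0.0 [-0.38 -0.14  1.9   0.    1.38  0.39]
-> (0.46, -0.3615, 0.085, 1.381) shift [-0.411  0.253  0.106] turn [-0.     0.    -0.388] rows 3.9 3.1
```

Emit:
jog_arm:
  motion: "100 -0.1 0.062 0 0 0 -0.11;100 -0.2 0.125 0 0 0 -0.22;100 -0.3 0.187 0.02 0 0 -0.33;100 -0.406 0.25 0.05 0 0 -0.388;100 -0.411 0.253 0.106 0 0 -0.388"

```text
time: 31.88
tool_pos: [0.459, -0.3643, 0.0861]
tool_rot: [0.002, 0.774, 0.633, -0.0]
contact_force: [0.1, 0.3, -0.4]
gripper_width: 0.998
grasp_force: 0.0
```

```bash
 python3 tinw.py 1.381; python3 go.py .460 -.3615 -.011 1.381
```

```text
0.84 3044 ztop 0.044 centre [ 0.4595 -0.3621] extE 0.023 extN 0.051
0.64 5808 ztop 0.0498 centre [ 0.2904 -0.2873] extE 0.056 extN 0.043
place [([0.458, -0.36, 0.025], 0.81), ([0.288, -0.287, 0.027], 0.81)]
32.025 [ 0.458  -0.3587  0.0832] ang 1.374 w 1.004 0.0 [-0.79  0.05  1.81  0.    1.28 -0.6 ]
-> (0.46, -0.3615, -0.011, 1.381) shift [-0.005  0.006  0.188] turn [-0.003 -0.002 -0.005] rows 1.5 0.0
```

Emit:
jog_arm:
  motion: "100 -0.003 0.003 0.08 0 0 -0.004;100 -0.003 0.003 0.17 0 0 -0.004;100 -0.003 0.003 0.19 0 0 -0.004;0 -0.003 0.003 0.19 0 0 -0.004;0 -0.003 0.003 0.19 0 0 -0.004"

```text
time: 32.65
tool_pos: [0.4624, -0.3628, -0.0064]
tool_rot: [0.002, 0.771, 0.637, 0.0]
contact_force: [1.2, -0.9, 12.5]
gripper_width: 0.601
grasp_force: 12.4
```

Emit:
jog_arm:
  motion: "0 0 0 0 0 0 0;0 0 0 0 0 0 0;0 0 0 0 0 0 0;0 0 0 -0.12 0 0 0;0 0 0 -0.24 0 0 0"

```text
time: 33.28
tool_pos: [0.4603, -0.3612, 0.112]
tool_rot: [-0.001, 0.771, 0.637, -0.0]
contact_force: [1.1, -1.0, -0.3]
gripper_width: 0.587
grasp_force: 63.2
```

```bash
python3 tinw.py 1.381; python3 go.py .541 .159 .15 -.062
```

```text
0.86 7802 ztop 0.1618 centre [ 0.4604 -0.3617] extE 0.022 extN 0.05
0.72 4521 ztop 0.0499 centre [ 0.2904 -0.2867] extE 0.055 extN 0.043
place [([0.461, -0.358, 0.142], 0.84), ([0.292, -0.288, 0.026], 0.61)]
33.425 [ 0.4635 -0.3644  0.1171] ang 1.382 w 0.59 63.3 [-0.79  0.02  1.78 -0.    1.33 -0.6 ]
-> (0.541, 0.159, 0.15, -0.062) shift [ 1.057 -0.045 -0.073] turn [ 0.008 -0.001  0.962] rows 8.5 7.7
```

Emit:
jog_arm:
  motion: "0 0.118 -0.005 -0.03 0 0 0.115;0 0.238 -0.01 -0.05 0 0 0.23;0 0.358 -0.015 -0.06 0 0 0.345;0 0.478 -0.02 -0.07 0 0 0.46;0 0.598 -0.026 -0.075 0 0 0.577"

```text
time: 34.05
tool_pos: [0.5032, -0.0699, 0.1472]
tool_rot: [-0.0, 0.965, 0.261, -0.001]
contact_force: [0.5, 0.6, -1.2]
gripper_width: 0.592
grasp_force: 63.3
```

```bash
python3 go.py .543 .159 .125 -.062
```

```text
34.05 [ 0.5032 -0.0699  0.1472] ang 0.528 w 0.592 63.3 [-0.28 -0.19  1.93  0.    1.4   0.76]
-> (0.543, 0.159, 0.125, -0.062) shift [ 0.299 -0.356  0.044] turn [-0.001  0.001  0.393] rows 3.7 3.2
```

Emit:
jog_arm:
  motion: "0 0.078 -0.093 0 0 0 0.115;0 0.156 -0.186 0 0 0 0.23;0 0.234 -0.278 0.01 0 0 0.345;0 0.299 -0.355 0.03 0 0 0.393;0 0.299 -0.355 0.044 0 0 0.393"

```text
time: 34.67
tool_pos: [0.5412, 0.1603, 0.1241]
tool_rot: [-0.0, 1.0, -0.026, -0.001]
contact_force: [-0.1, -1.2, -0.4]
gripper_width: 0.589
grasp_force: 63.3
```

```bash
python3 chk.py;  python3 go.py .543 .159 .065 -.062
```

```text
A -0.18 left wall [0.0271 0.0322] right [-0.0358 -0.0308] 606
A -0.14 left wall [0.0282 0.0319] right [-0.0357 -0.032 ] 557
A -0.1 left wall [0.0277 0.032 ] right [-0.0356 -0.032 ] 462
A -0.06 left wall [0.0272 0.032 ] right [-0.0359 -0.0325] 496
floor resid -0.0004 5477
tin 0.85 6854 ztop 0.1112 A -0.0748 C -0.0036 len 0.052
tin 0.84 5333 ztop 0.1155 A -0.121 C -0.0019 len 0.051
tin 0.8 3031 ztop 0.1021 A -0.0373 C -0.003 len 0.051
tin 0.55 7795 ztop 0.1739 A -0.1666 C -0.0019 len 0.05
34.775 [0.5407 0.1571 0.1236] ang -0.054 w 0.597 63.3 [ 0.15 -0.03  1.83 -0.    1.35  1.78]
-> (0.543, 0.159, 0.065, -0.062) shift [ 0.005 -0.004  0.117] turn [0.001 0.003 0.005] rows 0.9 0.0
```

Emit:
jog_arm:
  motion: "0 0.001 0 0.05 0 0 0.005;0 0.001 0 0.1 0 0 0.005;0 0.001 0 0.106 0 0 0.005;0 0.001 0 0.106 0 0 0.005;90 0.001 0 0.106 0 0 0.005"

```text
time: 35.4
tool_pos: [0.5429, 0.1555, 0.0734]
tool_rot: [0.0, 0.999, -0.033, -0.0]
contact_force: [-0.2, 0.4, -0.7]
gripper_width: 0.783
grasp_force: 0.0
```

Emit:
jog_arm:
  motion: "100 0 0 0 0 0 0;100 0 0 0 0 0 0;100 0 0 0 0 0 0;100 0 0 -0.1 0 0 0;100 -0.05 0 -0.22 0 0 0"

```text
time: 36.02
tool_pos: [0.5183, 0.1581, 0.1807]
tool_rot: [0.0, 0.999, -0.032, -0.002]
contact_force: [0.2, -0.7, 0.9]
gripper_width: 1.0
grasp_force: 0.0
```

Emit:
jog_arm:
  motion: "100 0 0.05 -0.1 0 0 0;100 0 0.15 -0.12 0 0 0;100 0 0.26 -0.12 0 0 0;100 0 0.36 -0.12 0 0 0;100 0 0.36 -0.12 0 0 0"

```text
time: 36.65
tool_pos: [0.5072, -0.0238, 0.2408]
tool_rot: [0.0, 0.999, -0.034, -0.0]
contact_force: [0.7, 0.1, -0.8]
gripper_width: 1.001
grasp_force: 0.0
```

```bash
cat > fin.py <<'E'
from h import *
for c in ["scene","side"]:
    f=grab_frame(c); W=cloud(f)
    if c=="scene": a=f
    else: b=f
    P={}
    for t in ["rim_line","mark","chute_stop","hub","chute_top","mustard","mug","mill","oil","glass"]:
        P[t]=[(np.round(r["at"],3).tolist(),round(r["p"],2)) for r in place_of(c,t)[:2]]; print(c,t,P[t])
    for r in cut_out(c,"tin56"):
        p=W[r["pixels"]]; p=p[~np.isnan(p[:,0])]
        if 20<len(p)<3000:
            q=p[p[:,2]>np.percentile(p[:,2],97)-0.005]; print(c,"tin",len(p),q.mean(0).round(3))
A=cv2.resize(a["color"][190:330,260:420],(400,350)); B=cv2.resize(b["color"][150:230,275:395],(400,267)); B=np.vstack([B,np.zeros((83,400,3),np.uint8)])
cv2.imwrite("pics/fin.png",np.hstack([A,B])[:,:,::-1]); s=state(); print(s["time"],s["tool_pos"])
E
python3 fin.py
```

```text
scene rim_line [([0.74, 0.152, 0.029], 0.71), ([0.439, 0.167, 0.102], 0.57)]
scene mark [([0.752, 0.149, 0.031], 0.64)]
scene chute_stop [([0.71, 0.154, 0.044], 0.65)]
scene hub [([0.572, 0.159, 0.032], 0.95), ([0.752, 0.15, 0.03], 0.35)]
scene chute_top [([0.439, 0.165, 0.1], 0.61), ([0.705, -0.324, 0.0], 0.41)]
scene mustard [([0.72, -0.07, 0.002], 0.85)]
scene mug [([0.706, -0.321, 0.006], 0.7)]
scene mill [([0.471, 0.444, -0.001], 0.56)]
scene oil [([0.582, 0.538, -0.003], 0.55)]
scene glass [([0.742, -0.182, -0.001], 0.67)]
scene tin 344 [0.638 0.153 0.109]
scene tin 249 [0.279 0.219 0.044]
scene tin 275 [0.592 0.156 0.114]
scene tin 386 [ 0.294 -0.288  0.049]
scene tin 247 [0.554 0.149 0.123]
side rim_line [([0.739, 0.146, 0.031], 0.89)]
side mark [([0.752, 0.154, 0.031], 0.63)]
side chute_stop [([0.71, 0.153, 0.043], 0.79)]
side hub [([0.572, 0.159, 0.034], 0.92)]
side chute_top [([0.441, 0.166, 0.106], 0.9)]
side mustard [([0.716, -0.066, -0.002], 0.71)]
side mug [([0.704, -0.321, -0.001], 0.61)]
side mill [([0.471, 0.442, 0.001], 0.73)]
side oil [([0.58, 0.54, 0.003], 0.6), ([0.717, -0.068, -0.001], 0.4)]
side glass [([0.744, -0.181, 0.004], 0.63)]
side tin 616 [ 0.288 -0.287  0.049]
side tin 239 [0.682 0.148 0.104]
side tin 175 [0.584 0.154 0.114]
side tin 202 [0.268 0.215 0.042]
side tin 149 [0.544 0.147 0.122]
side tin 169 [0.631 0.148 0.11 ]
37.85 [ 0.5075001  -0.02128938  0.24084896]
```

View pics/fin.png

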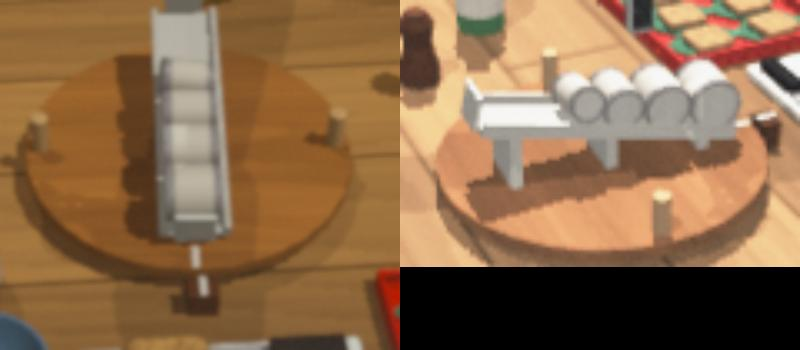

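The tins run in order 56, 50, 44, 38 from the stop, and the line meets the pointer. But tin38 at (185,75) in the left crop sits about 10 mm off centre towards −y and stands high, so it is riding on the wall. I go back above it and re-grip.

```bash
python3 go.py .546 .150 .135 -.062
```

```text
37.85 [ 0.5075 -0.0213  0.2408] ang -0.064 w 1.0 0.0 [-0.19 -0.25  1.83 -0.    1.57  1.45]
-> (0.546, 0.15, 0.135, -0.062) shift [ 0.055 -0.347  0.212] turn [ 0.     0.    -0.001] rows 3.3 0.0
```

Emit:
jog_arm:
  motion: "100 0.02 -0.12 0 0 0 0;100 0.04 -0.24 0 0 0 0;100 0.055 -0.347 0.05 0 0 0;100 0.055 -0.347 0.15 0 0 0;100 0.055 -0.347 0.21 0 0 0"

```text
time: 38.48
tool_pos: [0.5447, 0.151, 0.133]
tool_rot: [0.0, 1.0, -0.031, -0.002]
contact_force: [0.3, -0.2, 0.2]
gripper_width: 0.999
grasp_force: 0.0
```

```bash
python3 chk.py w6.png; python3 tinw.py -.065;  python3 go.py .546 .150 .07 -.062
```

```text
A -0.22 left wall [0.0264 0.0315] right [-0.0361 -0.0315] 746
A -0.18 left wall [0.0274 0.032 ] right [-0.0358 -0.0311] 494
A -0.14 left wall [0.0294 0.0325] right [-0.0354 -0.0308] 577
A -0.1 left wall [0.0279 0.0324] right [-0.0352 -0.0315] 505
A -0.06 left wall [0.0283 0.0331] right [-0.0343 -0.0306] 487
floor resid -0.0004 6125
tin 0.87 6100 ztop 0.1112 A -0.0748 C -0.0032 len 0.051
tin 0.84 4122 ztop 0.1253 A -0.1592 C -0.0156 len 0.027
tin 0.83 3701 ztop 0.1045 A -0.0328 C -0.0021 len 0.051
tin 0.76 4793 ztop 0.1153 A -0.1209 C -0.0017 len 0.051
0.95 4208 ztop 0.1255 centre [0.5487 0.1445] extE 0.025 extN 0.027
0.76 6417 ztop 0.1112 centre [0.6339 0.1518] extE 0.028 extN 0.052
0.7 4974 ztop 0.1154 centre [0.5877 0.1561] extE 0.024 extN 0.051
0.67 3376 ztop 0.1038 centre [0.674  0.1502] extE 0.008 extN 0.051
0.22 80551 ztop 0.1006 centre [0.4763 0.1624] extE 0.186 extN 0.08
place [([0.589, 0.154, 0.097], 0.89), ([0.546, 0.158, 0.101], 0.8), ([0.628, 0.154, 0.088], 0.69)]
38.725 [0.547  0.1501 0.1376] ang -0.064 w 1.001 0.0 [ 0.14 -0.04  1.81  0.    1.37  1.77]
-> (0.546, 0.15, 0.07, -0.062) shift [-0.002  0.     0.135] turn [-0.    -0.002 -0.001] rows 1.1 0.0
```

View pics/w6.png

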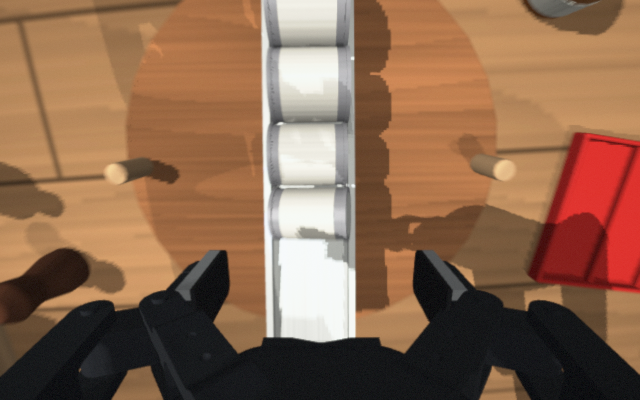

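tin38 at (310,212) is tilted, with its −y end on the wall at (348,212). I settle above it on the mid line, then re-grip to level it.

Emit:
jog_arm:
  motion: "100 0.001 -0.018 0 0 0 0;100 0.001 -0.018 0.04 0 0 0;100 0.001 -0.018 0.05 0 0 0;100 0.001 -0.018 0.05 0 0 0;100 0.001 -0.018 0.05 0 0 0"

```text
time: 39.35
tool_pos: [0.5472, 0.159, 0.1109]
tool_rot: [-0.0, 0.999, -0.032, 0.0]
contact_force: [-0.6, -0.9, 0.3]
gripper_width: 1.0
grasp_force: 0.0
```

```bash
sed -i 's/^main()/import time\nif sys.argv[1]!="-": main()\nelse:\n    for _ in range(6):\n        grab_frame("wrist"); print(state()["tool_pos"].round(4))/' go.py; python3 go.py -; python3 go.py .5483 .1588 .066 -.064
```

```text
[0.5473 0.1591 0.1112]
[0.5474 0.1591 0.1113]
[0.5474 0.1591 0.1113]
[0.5474 0.1591 0.1113]
[0.5473 0.1591 0.1112]
[0.5473 0.1591 0.1112]
39.65 [0.5473 0.1591 0.1112] ang -0.064 w 1.001 0.0 [ 0.15 -0.01  1.82 -0.    1.33  1.79]
-> (0.5483, 0.1588, 0.066, -0.064) shift [0.002 0.    0.09 ] turn [-0. -0.  0.] rows 0.7 0.0
```

Emit:
jog_arm:
  motion: "100 0.002 0.001 0.06 0 0 0;100 0.002 0.001 0.09 0 0 0;100 0.002 0.001 0.09 0 0 0;0 0.002 0.001 0.09 0 0 0;0 0.002 0.001 0.09 0 0 0"

```text
time: 40.28
tool_pos: [0.5491, 0.1588, 0.0675]
tool_rot: [-0.0, 0.999, -0.032, 0.001]
contact_force: [-3.5, -0.1, 6.7]
gripper_width: 0.611
grasp_force: 61.5
```

Emit:
jog_arm:
  motion: "0 0 0 0 0 0 0;0 0 0 0 0 0 0;0 0 0 0 0 0 0;0 0 0 -0.03 0 0 0;0 0 0 -0.03 0 0 0"

```text
time: 40.9
tool_pos: [0.5493, 0.1587, 0.0827]
tool_rot: [-0.0, 0.999, -0.032, 0.002]
contact_force: [-0.2, 0.4, 0.3]
gripper_width: 0.611
grasp_force: 61.2
```

```bash
python3 go.py -|tail -1; python3 chk.py; python3 go.py .5473 .1588 .066 -.064
```

```text
[0.5476 0.1584 0.0802]
A -0.22 left wall [0.0258 0.0308] right [-0.0366 -0.0317] 663
A -0.18 left wall [0.027 0.032] right [-0.0359 -0.031 ] 463
A -0.14 left wall [0.0298 0.0327] right [-0.0357 -0.0324] 566
A -0.1 left wall [0.0279 0.0325] right [-0.0355 -0.032 ] 501
A -0.06 left wall [0.0285 0.0331] right [-0.0347 -0.0323] 394
floor resid -0.0004 4350
tin 0.8 8205 ztop 0.1376 A -0.1604 C -0.0158 len 0.027
tin 0.72 11319 ztop 0.1112 A -0.0745 C -0.0031 len 0.052
tin 0.68 2766 ztop 0.0977 A -0.043 C -0.0021 len 0.052
tin 0.62 8635 ztop 0.1154 A -0.1208 C -0.0016 len 0.052
tin 0.36 91684 ztop 0.0921 A -0.212 C -0.0029 len 0.068
41.3 [0.5477 0.1585 0.0804] ang -0.064 w 0.609 61.2 [ 0.15  0.03  1.84 -0.    1.27  1.79]
-> (0.5473, 0.1588, 0.066, -0.064) shift [-0.001 -0.001  0.029] turn [0.    0.001 0.   ] rows 0.2 0.0
```

```bash
cat > tilt.py <<'E'
from h import *
ph=-.065; f=grab_frame("wrist"); W=cloud(f); save(f,"w7.png",(200,100,440,340),2)
s=np.array([.7085,.150]); e=np.array([np.cos(ph),np.sin(ph)]); n=np.array([-np.sin(ph),np.cos(ph)])
d=W[...,:2]-s; A=d@e; C=d@n; Z=W[...,2]
m=(A>-.183)&(A<-.140)&(abs(C)<.034)&(Z>.103)
for c0 in np.arange(-.034,.034,.004):
    k=m&(C>=c0)&(C<c0+.004)
    if k.sum()>5: i=np.argmax(np.where(k,Z,0)); print(c0.round(3),k.sum(),np.percentile(Z[k],98).round(4),A.flat[i].round(3))
E
python3 tilt.py
```

```text
-0.034 1329 0.2062 -0.149
-0.03 2356 0.2061 -0.149
-0.026 2275 0.2133 -0.14
-0.022 2185 0.2141 -0.14
-0.018 2114 0.214 -0.14
-0.014 2061 0.214 -0.14
-0.01 1766 0.2063 -0.148
-0.006 1696 0.2063 -0.149
-0.002 1694 0.2062 -0.148
0.002 1880 0.2137 -0.14
0.006 2076 0.2142 -0.14
0.01 2069 0.2141 -0.14
0.014 2234 0.2137 -0.14
0.018 1905 0.2066 -0.141
0.022 2315 0.2061 -0.148
0.026 797 0.2056 -0.15
0.03 443 0.1751 -0.148
```

View pics/w7.png

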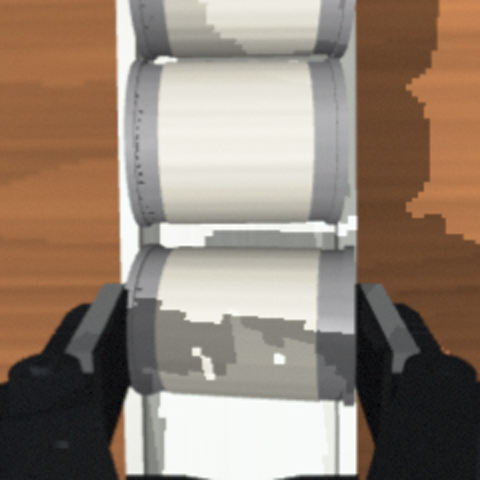

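Re-gripped and centred by the pads, but tin38 is still tilted with its −y end up, so its lower −y corner sticks out towards that wall. I shift 3 mm to +y, lower it and let it drop level.

Emit:
jog_arm:
  motion: "0 0 -0.006 0 0 0 0;0 0 -0.006 0.015 0 0 0;0 0 -0.006 0.028 0 0 0;0 0 -0.006 0.028 0 0 0;0 0 -0.006 0.028 0 0 0"

```text
time: 41.98
tool_pos: [0.549, 0.1616, 0.0675]
tool_rot: [-0.0, 0.999, -0.032, 0.001]
contact_force: [0.5, -0.6, 4.4]
gripper_width: 0.608
grasp_force: 61.4
```

Emit:
jog_arm:
  motion: "70 0 0 0 0 0 0;90 0 0 0 0 0 0;100 0 0 0 0 0 0;100 0 0 -0.06 0 0 0;100 0 0 -0.12 0 0 0"

```text
time: 42.6
tool_pos: [0.5476, 0.1614, 0.1267]
tool_rot: [0.0, 0.999, -0.032, -0.001]
contact_force: [0.1, 1.1, 0.7]
gripper_width: 0.998
grasp_force: 0.0
```

```bash
python3 go.py -|tail -1; python3 chk.py; python3 go.py .5473 .1588 .066 -.064
```

```text
[0.5472 0.1614 0.1252]
A -0.22 left wall [0.0264 0.0314] right [-0.0363 -0.0316] 778
A -0.18 left wall [0.0268 0.0319] right [-0.0361 -0.0314] 590
A -0.14 left wall [0.0285 0.0324] right [-0.0357 -0.0318] 594
A -0.1 left wall [0.0278 0.0329] right [-0.0355 -0.0315] 480
A -0.06 left wall [0.0279 0.0328] right [-0.0346 -0.0322] 484
floor resid -0.0004 6271
tin 0.86 3934 ztop 0.1043 A -0.033 C -0.0022 len 0.051
tin 0.79 6657 ztop 0.1113 A -0.0746 C -0.0029 len 0.052
tin 0.79 4092 ztop 0.1184 A -0.1613 C -0.0044 len 0.051
tin 0.74 5170 ztop 0.1153 A -0.1211 C -0.0014 len 0.051
43.0 [0.5471 0.1613 0.1251] ang -0.064 w 0.995 0.0 [ 0.16 -0.02  1.81  0.    1.35  1.79]
-> (0.5473, 0.1588, 0.066, -0.064) shift [0.001 0.005 0.118] turn [0.    0.002 0.   ] rows 0.9 0.0
```

tin38 now lies level, with its top at 0.118 as expected. I retreat and do a last check.

Emit:
jog_arm:
  motion: "100 0 0 -0.1 0 0 0;100 0 0.08 -0.2 0 0 0;100 0 0.18 -0.22 0 0 0;100 0 0.3 -0.22 0 0 0;100 0 0.36 -0.22 0 0 0"

```text
time: 43.62
tool_pos: [0.5361, -0.0204, 0.2361]
tool_rot: [0.0, 0.999, -0.033, -0.001]
contact_force: [-0.1, 0.5, -0.4]
gripper_width: 1.004
grasp_force: 0.0
```

```bash
python3 fin.py | grep -E "rim|mark|hub|tin|stop|^[0-9]"
```

```text
scene rim_line [([0.74, 0.15, 0.032], 0.76)]
scene mark [([0.754, 0.15, 0.027], 0.66)]
scene chute_stop [([0.708, 0.152, 0.044], 0.85), ([0.44, 0.165, 0.098], 0.6)]
scene hub [([0.581, 0.54, -0.0], 0.66)]
scene tin 228 [0.552 0.156 0.117]
scene tin 371 [0.639 0.152 0.11 ]
scene tin 367 [ 0.295 -0.285  0.049]
scene tin 518 [0.691 0.151 0.104]
scene tin 241 [0.594 0.155 0.114]
scene tin 227 [0.277 0.217 0.043]
side rim_line [([0.744, 0.147, 0.031], 0.59), ([0.547, 0.155, 0.098], 0.43)]
side mark [([0.544, 0.154, 0.096], 0.71), ([0.753, 0.152, 0.029], 0.5)]
side chute_stop [([0.474, 0.439, 0.002], 0.75), ([0.708, 0.15, 0.042], 0.63)]
side hub [([0.574, 0.16, 0.033], 0.85), ([0.636, 0.15, 0.09], 0.44)]
side tin 62 [0.759 0.149 0.031]
side tin 242 [0.684 0.15  0.104]
side tin 203 [0.631 0.15  0.11 ]
side tin 596 [ 0.289 -0.287  0.049]
side tin 266 [0.268 0.217 0.042]
side tin 199 [0.584 0.154 0.114]
side tin 145 [0.543 0.153 0.117]
44.825 [ 0.5367752  -0.0181563   0.23688329]
```

View pics/fin.png

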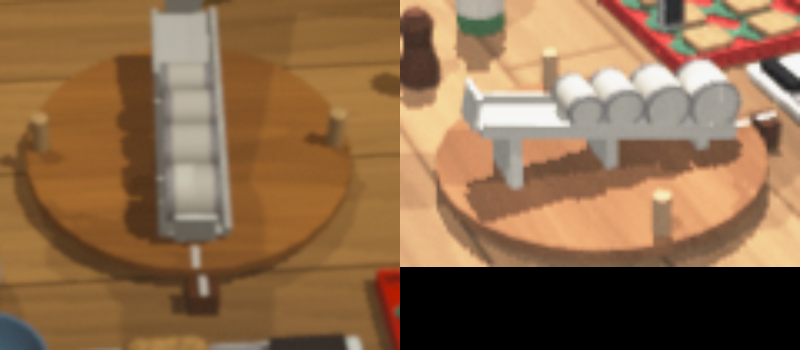

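All four tins now lie level in order from the stop. The rim line (195,257) meets the pointer (203,287), off by under 8 mm, and the arm is clear.

```bash
python3 -c "
from plant import job_done; print(job_done())"
```

```text
the job is handed in; nothing more can be done
None
```

The job is handed in, though no verdict came back: tin56, tin50, tin44 and tin38 (tin32 was absent) lie in the chute in that order from the stop, the white line is within about 8 mm of the pointer, and the jar, mug, mill, bottle and glass were not moved.

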